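# Set up the juice browning test

## Task

Set up the browning test: stand the glass beaker in the middle of the hotplate's white top and close it with the blue cover, seated flat. On the white comparison tile stand the red bottle on the end ring nearest the hotplate, the yellow bottle on the other end ring and the orange bottle on the middle ring between them, each centred on its ring. Put everything down upright without dropping it, and leave the dropper bottle, the white jar and the steel cup where they are.

Things in the scene. Friction and masses are not known exactly. Their poses are not given: they have to be found in the camera images.
- hotplate: fixed grey stirring hotplate with a square flat white top 140 x 140 mm, its surface 100 mm above the origin; black control panel with two knobs (77 mm high) on its +x side. Housing 150 mm wide (y), from x = -80 to +155 mm. Origin: on the table under the centre of the white top; z up, yaw within 0.2 rad. It stands left or right in the work area, the tile on the other side.
- tile: fixed white ceramic comparison tile, 220 mm long (own y), 90 mm wide (own x), 8 mm thick, with a flat blue line along its edges and three dark grey printed rings (52 mm diameter, flat) in a row: centres at own y = -70, 0 and +70 mm, x = 0. Origin: centre of the underside on the table, z up, turned up to 0.2 rad, so own +y always points roughly to world +y.
- red_bottle: closed round sample bottle, red body and white cap: body 40 mm diameter from 0 to 62 mm height, then a shoulder and a 27 mm diameter cap from 74 to 94 mm (total height 94). About 85 g. Loose, stands upright. Origin: centre of the underside, z up.
- orange_bottle: closed round sample bottle, orange body and black cap: body 40 mm diameter from 0 to 62 mm height, then a shoulder and a 27 mm diameter cap from 74 to 94 mm (total height 94). About 85 g. Loose, stands upright. Origin: centre of the underside, z up.
- yellow_bottle: closed round sample bottle, yellow body and white cap: body 40 mm diameter from 0 to 62 mm height, then a shoulder and a 27 mm diameter cap from 74 to 94 mm (total height 94). About 85 g. Loose, stands upright. Origin: centre of the underside, z up.
- beaker: empty clear glass beaker with a pale green rim and a small pouring lip drawn out at own +x (6 mm), open at the top: outer diameter 60 mm, height 80 mm, wall 2.5 mm (inner diameter 55), about 90 g. Loose, stands upright. Can be gripped across the outside. Origin: centre of the underside, z up.
- cover: blue beaker cover, loose, right way up: plug 47 mm diameter (tapered to 42 at the bottom) from 0 to 6 mm height, flange 66 mm diameter from 6 to 12 mm, round upright knob 22 mm diameter from 12 to 46 mm. 45 g. Seated, the plug is in the beaker's mouth (4 mm play all round), the flange on the rim, its origin 74 mm above the beaker's. Origin: centre of the plug's underside, z up.
- dropper: bystander, to be left alone: small green dropper bottle with a black top, 32 mm diameter, 108 mm high. Loose. Origin: centre of the underside.
- jar: bystander, to be left alone: squat white jar with a grey lid, 51 mm diameter, 59 mm high. Loose. Origin: centre of the underside.
- cup: bystander, to be left alone: open steel cup, about 60 mm diameter at the rim, 60 mm high, off to the right of the work area. Loose. Origin: centre of the underside.
Mind the look-alikes: they are no part of the job. Several things have the shape of the cover; the one meant has the colours described above.

How it is judged:
At the end, for the whole second after the job is handed in: Red bottle on the end ring nearest the hotplate, yellow on the other end, orange on the middle (12 mm along and across the tile); beaker within 15 mm of the middle of the white top; cover seated on it (6 mm sideways, 3 mm in height); all upright within 0.08 rad, at rest, released (((y of tile in the frame of hotplate below 0 m and x of red_bottle in the frame of tile between -0.012 and 0.012 m and y of red_bottle in the frame of tile between 0.058 and 0.082 m and x of yellow_bottle in the frame of tile between -0.012 and 0.012 m and y of yellow_bottle in the frame of tile between -0.082 and -0.058 m) or (y of tile in the frame of hotplate above 0 m and x of red_bottle in the frame of tile between -0.012 and 0.012 m and y of red_bottle in the frame of tile between -0.082 and -0.058 m and x of yellow_bottle in the frame of tile between -0.012 and 0.012 m and y of yellow_bottle in the frame of tile between 0.058 and 0.082 m)) and x of orange_bottle in the frame of tile between -0.012 and 0.012 m and y of orange_bottle in the frame of tile between -0.012 and 0.012 m and z of red_bottle in the frame of tile between 0.004 and 0.012 m and z of orange_bottle in the frame of tile between 0.004 and 0.012 m and z of yellow_bottle in the frame of tile between 0.004 and 0.012 m and horizontal distance between beaker and hotplate below 0.015 m and z of beaker in the frame of hotplate between 0.096 and 0.104 m and horizontal distance between cover and beaker below 0.006 m and z of cover in the frame of beaker between 0.071 and 0.077 m and angle between each of red_bottle, orange_bottle, yellow_bottle, beaker, cover's own z axis and vertical below 0.08 rad and linear speed of each of red_bottle, orange_bottle, yellow_bottle, beaker, cover below 0.02 m/s and contact force between the fingers and red_bottle below 0.1 N and contact force between the fingers and orange_bottle below 0.1 N and contact force between the fingers and yellow_bottle below 0.1 N and contact force between the fingers and beaker below 0.1 N and contact force between the fingers and cover below 0.1 N); the robot touches nothing.
It fails at once if the dropper bottle, the jar or the cup is moved more than 20 mm (distance of any of dropper, jar, cup from where it was at the start of the episode above 0.02 m).
It fails at once if a bottle, the beaker or the cover is dropped (moves faster than 0.5 m/s with no finger on it, a fall of over about 13 mm) ((linear speed of red_bottle above 0.5 m/s and contact force between the fingers and red_bottle below 0.05 N) or (linear speed of orange_bottle above 0.5 m/s and contact force between the fingers and orange_bottle below 0.05 N) or (linear speed of yellow_bottle above 0.5 m/s and contact force between the fingers and yellow_bottle below 0.05 N) or (linear speed of beaker above 0.5 m/s and contact force between the fingers and beaker below 0.05 N) or (linear speed of cover above 0.5 m/s and contact force between the fingers and cover below 0.05 N)).
It also fails if it takes over 125 s, if anything falls off the work surface, if the arm or the gripper's body presses on something with over 40 N, if the wrist force passes 120 N, or if a joint passes its speed limit or range.

## Robot

A 6-joint arm with a two-finger parallel gripper is mounted at the origin on the work surface. World frame = base frame: x ahead of the robot, y to its left, z up, the work surface at z = 0. Lengths are in m, angles in rad, forces in N, time in s.
With the tool pointing down it reaches from about 0.375 to 0.975 m from the base axis. Payload 3.8 kg.
Tool frame: the origin (TCP) lies on the centre line of the jaws, within the pads' length; the fingertips stand 22 mm ahead of it and the grasp point (between the pads) lies 3 mm ahead of it; z points along the fingers, x is the direction in which the jaws open and shut, and the axes are right-handed (so a half turn about z gives the same grasp; the last joint's range is limited). The gripper opens to 85 mm and grips with 20 to 120 N. Pads are 22 mm wide; open, the fingers measure 114 mm over their backs; the gripper's body (76 mm by 85 mm) begins 54 mm behind the grasp point. The pads swing forward as they close: fully open they stand 13 mm farther back than shut.
Start: joints at [1.107, 0.264, 1.604, -0, 1.274, -0.037], TCP at [0.279, 0.614, 0.253] pointing down, gripper open.
Joint ranges: [-2.63, 2.63], [-0.94, 2.18], [0.31, 2.57], [-1.31, 4.45], [0, 2.66], [-2.55, 2.55]. Speed limits (rad/s): [2.57, 2.57, 3.14, 3.14, 3.14, 3.14].

## Interface

Orientations are given as a rotation vector (axis times angle).
In Python, from workcell import bot, viewer gives the robot as it stands.
- The arm moves only by the tool move_arm, never from a script. Its argument "series" is text: rows parted by semicolons, each of 7 numbers parted by spaces: the turn, a rotation vector about the tool's x, y, z scaled (see below), then the shift along the tool's x, y, z scaled (see below), then the opening, from -1 (shut) to 1 (fully open). A call has exactly 8 rows; each row is the pose to reach, as a shift and turn from the pose commanded when the call began, along the tool's axes at that moment; what a row does not reach only later rows make up. The controller multiplies each number of a shift by 100 mm and each number of a turn by 120 degrees. A row lasts 1/10 s, in which the tool goes at most 50 mm and 8.59 degrees, less where a joint would pass 70% of its speed; a pose out of reach is approached as far as the arm can. A call with a number of a shift or a turn outside -1 to 1 is refused whole. A call with a gripper value outside its range is refused whole. The fingers move at their own pace and stop on an object; "squeeze" is the grip in N (left out, the last holds). Time passes only in rows, so rows that repeat a pose let the fingers close, or fill a call up. It gives the time, the measured TCP pose, the force and the opening at its end, in the units of the state.
- bot.read_state(): the state, without advancing time (a new reading comes with each control period).
- viewer.read_camera(name): name is "scene" or "top" or "wrist"; returns a dict with "pixels" (400x640x3 uint8, red, green, blue), "K" (3x3 intrinsics, pixels), "world_to_cam" (4x4, takes a point from world to camera coordinates); the wrist camera has in their place "mount" (4x4, takes a point from camera to tool coordinates, whose origin is the TCP and whose axes are the tool frame's). Camera axes: x right, y up, looking along -z (the intrinsics and any distortion apply to the point x, -y, -z); pixel columns grow to the right and rows downward; lengths in m; the calibration is good to about 2 mm. A picture is of the moment at which its call begins: read the wrist's pose just before it. There is no depth.
- bot.finish_job(): hands the job in, once; it reports no verdict.
The state is a dict: "time": time; "q": joint angles; "joint_vel": joint speeds; "joint_torque": joint torques, N m; "tool_pos": TCP position; "tcp_rot": TCP orientation; "wrist_force": force on the tool from outside, world axes, zero at the start; "torque": the same for the moment, N m; "width": opening from 0.0 (shut) to 1.0 (fully open).
Only numpy, scipy, OpenCV 4.12 (cv2) and the standard library are available. Lean on these libraries where they do the work, as an engineer would, in place of code of your own. Each camera call takes 0.05 s, during which the arm holds its last target.

## Working session

There is one attempt and no reset: what is moved stays moved. The work goes in short steps, Python scripts to look and compute and a tool call to move; the robot and the scene stay as the last step left them, time stands still between calls to the robot, and variables do not carry over. Pictures are saved under pics/ and viewed, and the job is handed in when it is done.

Besides the shell and the picture viewer there is one more tool, called as name(argument=value, ...) on one line, values as JSON. move_arm: Moves the arm, as the interface text tells. Its arguments: {"type":"object","properties":{"series":{"type":"string"},"squeeze":{"type":"number"}},"required":["series"]}

```bash
ls; mkdir -p pics
python3 - <<'E'
from workcell import bot, viewer
import cv2,numpy as np
print(bot.read_state())
for n in ("scene","top","wrist"):
    c=viewer.read_camera(n)
    cv2.imwrite(f"pics/{n}0.png",c["pixels"][:,:,::-1])
    print(n,{k:np.round(v,4).tolist() for k,v in c.items() if k!="pixels"})
E
```

```text
pics
{'time': 0.0, 'q': array([ 1.10712433e+00,  2.64784894e-01,  1.60541960e+00, -2.17961358e-06,
        1.27367107e+00, -3.69232055e-02]), 'joint_vel': array([-0.0014786 ,  0.00107901,  0.00048429,  0.00024686,  0.0009522 ,
        0.00040117]), 'joint_torque': array([-5.94503344e-04, -5.15101612e+01, -3.67313898e+01, -2.91177466e-04,
        1.29959401e-02, -4.18195168e-05]), 'tool_pos': array([0.27909708, 0.613834  , 0.25191594]), 'tcp_rot': array([ 2.64049148,  1.70002217, -0.00308192]), 'wrist_force': array([-0.60934421,  0.5552416 ,  0.48736289]), 'torque': array([-0.07394656,  0.00776887,  0.0177408 ]), 'width': 0.9924352595501378}
scene {'K': [[368.9101, 0.0, 318.9202], [0.0, 368.9101, 203.7646], [0.0, 0.0, 1.0]], 'world_to_cam': [[-0.7962, 0.6049, -0.0094, 0.5552], [-0.531, -0.6912, 0.4902, 0.2699], [0.29, 0.3953, 0.8716, -1.076], [0.0, 0.0, 0.0, 1.0]]}
top {'K': [[464.1195, 0.0, 317.4834], [0.0, 464.1195, 195.2886], [0.0, 0.0, 1.0]], 'world_to_cam': [[-0.006, -0.9997, 0.0216, -0.0826], [0.9846, -0.0021, 0.175, -0.6104], [-0.1749, 0.0223, 0.9843, -1.0413], [0.0, 0.0, 0.0, 1.0]]}
wrist {'K': [[303.9977, 0.0, 320.0614], [0.0, 303.9977, 201.9094], [0.0, 0.0, 1.0]], 'mount': [[1.0, 0.0016, -0.0005, 0.0002], [0.0013, -0.9538, -0.3003, -0.0774], [-0.001, 0.3003, -0.9538, -0.1211], [0.0, 0.0, 0.0, 1.0]]}
```

View pics/scene0.png

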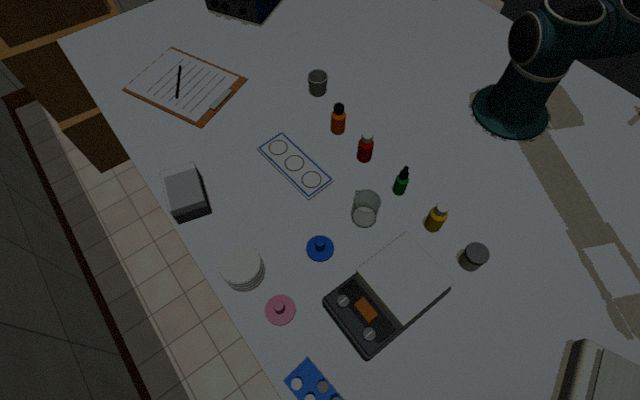

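View pics/top0.png

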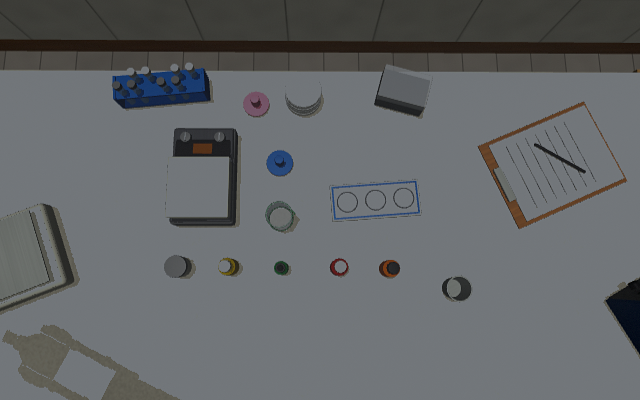

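View pics/wrist0.png

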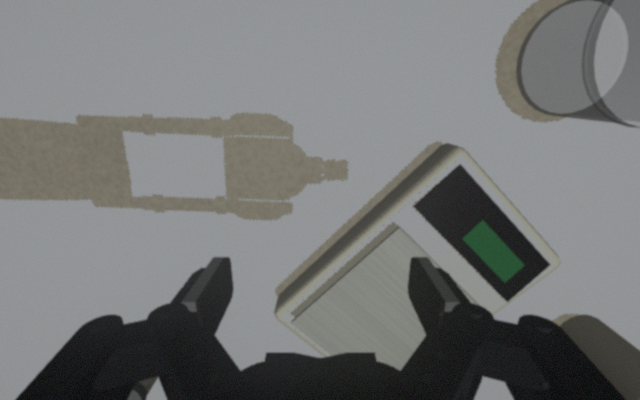

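The top view shows the hotplate on the left (+y) with its white top near pixel (199,188). The tile rings are at (347,202), (375,200) and (403,198), so red goes on the left ring (own +y). The yellow, green dropper, red and orange bottles are along row 267, the beaker is at (281,216), the blue cover at (280,162), the jar at (177,266) and the cup at (457,288).

```bash
cat > h.py <<'E'
from workcell import bot, viewer
import cv2,numpy as np
from scipy.spatial.transform import Rotation as R
def look(n,name=None):
    st=bot.read_state(); c=viewer.read_camera(n); im=c["pixels"]
    if name: cv2.imwrite(f"pics/{name}.png",im[:,:,::-1])
    if n=="wrist":
        T=np.eye(4);T[:3,:3]=R.from_rotvec(st["tcp_rot"]).as_matrix();T[:3,3]=st["tool_pos"]
        M=T@c["mount"]
    else: M=np.linalg.inv(c["world_to_cam"])
    return im,c["K"],M
def onz(px,K,M,z):
    d=np.array([(px[0]-K[0,2])/K[0,0],-(px[1]-K[1,2])/K[1,1],-1.])
    d=M[:3,:3]@d; o=M[:3,3]
    return o+d*(z-o[2])/d[2]
def proj(p,K,M):
    q=np.linalg.inv(M)@np.r_[p,1]
    return np.array([K[0,2]+K[0,0]*q[0]/-q[2],K[1,2]-K[1,1]*q[1]/-q[2]])
def blobs(mask,amin=20):
    n,l,s,c=cv2.connectedComponentsWithStats(mask.astype(np.uint8))
    return [(c[i].round(1).tolist(),s[i].tolist()) for i in range(1,n) if s[i,4]>=amin]
E
python3 - <<'E'
from h import *
for n in("top","scene"):
    im,K,M=look(n)
    print(n,M[:3,3].round(3))
    h=cv2.cvtColor(im,cv2.COLOR_RGB2HSV);H,S,V=[h[...,i].astype(int) for i in range(3)]
    for nm,a,b in(("red",0,5),("orange",6,17),("yellow",20,32),("green",45,80),("blue",100,125),("red2",172,180)):
        m=(H>=a)&(H<=b)&(S>130)&(V>30)
        print(nm,blobs(m,25))
im,K,M=look("top")
cv2.imwrite("pics/a.png",cv2.resize(im[140:290,150:310,::-1],None,fx=5,fy=5,interpolation=cv2.INTER_CUBIC)[:600])
cv2.imwrite("pics/b.png",cv2.resize(im[160:310,310:470,::-1],None,fx=5,fy=4,interpolation=cv2.INTER_CUBIC))
E
```

```text
top [ 0.418 -0.061  1.134]
red [([336.1, 267.2], [330, 259, 17, 17, 73])]
orange [([99.0, 44.0], [0, 40, 267, 11, 1444]), ([392.5, 42.5], [381, 42, 23, 4, 37]), ([421.2, 42.6], [405, 42, 38, 4, 60]), ([609.9, 46.8], [570, 43, 70, 10, 454]), ([531.1, 176.2], [478, 102, 149, 126, 1153]), ([202.0, 148.5], [193, 144, 19, 10, 188]), ([386.8, 268.7], [379, 260, 20, 17, 131])]
yellow [([229.6, 266.8], [219, 258, 16, 17, 89])]
green [([280.4, 264.2], [274, 262, 14, 7, 25])]
blue [([163.1, 88.8], [113, 68, 97, 40, 2156]), ([279.3, 162.6], [267, 151, 26, 25, 488]), ([416.2, 196.3], [409, 181, 11, 32, 53]), ([334.7, 203.9], [332, 187, 14, 32, 58])]
red2 []
scene [0.897 0.276 0.811]
red [([365.1, 150.4], [358, 140, 16, 23, 160])]
orange [([107.4, 11.7], [94, 0, 25, 24, 166]), ([38.9, 40.5], [0, 18, 94, 43, 616]), ([189.2, 54.8], [171, 47, 36, 16, 38]), ([198.7, 102.4], [123, 63, 124, 65, 583]), ([61.3, 79.4], [56, 75, 12, 10, 31]), ([71.7, 84.6], [68, 76, 11, 17, 43]), ([78.9, 117.8], [58, 107, 44, 24, 257]), ([337.9, 122.9], [331, 111, 15, 24, 249]), ([365.5, 309.1], [354, 296, 24, 27, 314])]
yellow [([434.9, 221.1], [426, 208, 21, 24, 275])]
green [([401.5, 180.7], [396, 176, 12, 9, 57])]
blue [([281.5, 138.4], [267, 133, 29, 13, 33]), ([304.8, 173.8], [268, 147, 64, 50, 116]), ([319.7, 248.1], [307, 236, 27, 26, 536]), ([309.8, 381.9], [284, 358, 59, 42, 1042])]
red2 []
```

View pics/a.png

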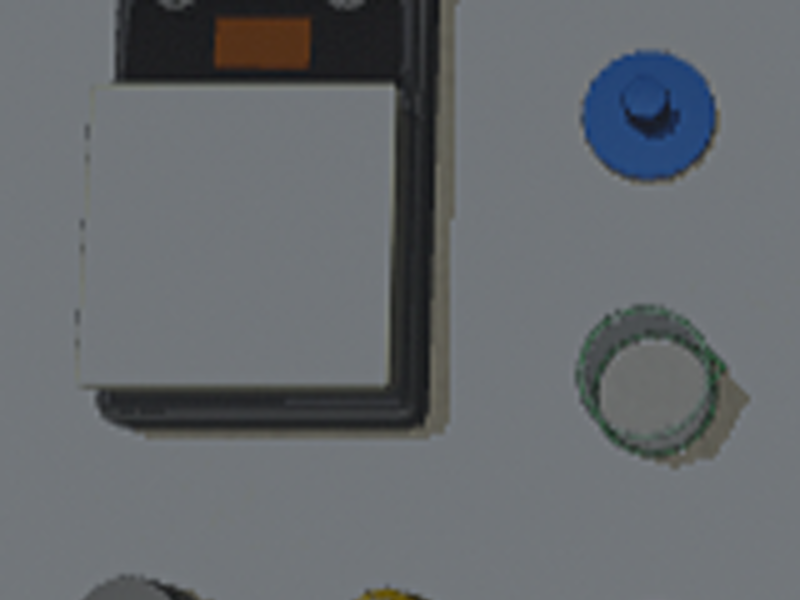

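View pics/b.png

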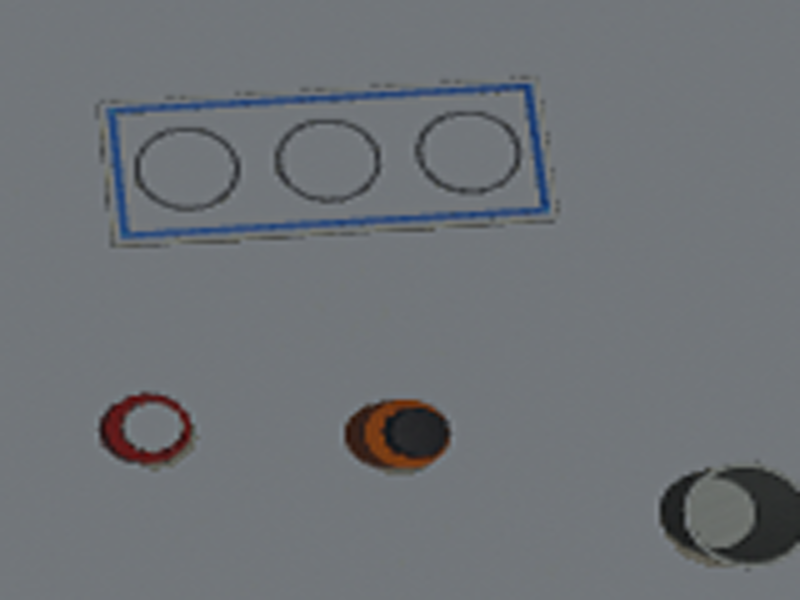

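```bash
cat > top.py <<'E'
from h import *
im,K,M=look("top")
P={}
for n,p,z in(("red",(340.4,266.4),.094),("orange",(393,267.6),.094),("r1",(347,201.9),.008),("r2",(375.2,199.9),.008),("r3",(403.2,197.6),.008),
 ("h1",(168,156),.1),("h2",(229,156.6),.1),("h3",(227.2,216.8),.1),("h4",(165.6,216.8),.1),("knob",(278.8,159.4),.046),("flange",(279.2,163),.012),("beakbase",(281.2,217.6),.003),("beakrim",(278.5,214.4),.08)):
    P[n]=onz(p,K,M,z); print(n,P[n].round(4))
print("hot",np.mean([P[f"h{i}"] for i in(1,2,3,4)],0))
E
python3 top.py
python3 - <<'E'
from h import *
im,K,M=look("top")
cv2.imwrite("pics/c.png",cv2.resize(im[240:290,160:310,::-1],None,fx=5,fy=5,interpolation=cv2.INTER_CUBIC))
cv2.imwrite("pics/d.png",cv2.resize(im[190:245,250:310,::-1],None,fx=10,fy=10,interpolation=cv2.INTER_CUBIC))
E
```

```text
red [ 0.4428 -0.1341  0.094 ]
orange [ 0.4396 -0.2511  0.094 ]
r1 [ 0.6017 -0.1587  0.008 ]
r2 [ 0.6065 -0.2285  0.008 ]
r3 [ 0.6121 -0.2981  0.008 ]
h1 [0.6938 0.2564 0.1   ]
h2 [0.6924 0.1178 0.1   ]
h3 [0.5537 0.118  0.1   ]
h4 [0.5541 0.2547 0.1   ]
knob [0.6997 0.0074 0.046 ]
flange [0.6993 0.0084 0.012 ]
beakbase [0.564  0.0029 0.003 ]
beakrim [0.5614 0.0048 0.08  ]
hot [0.62348865 0.1867057  0.1       ]
```

View pics/c.png

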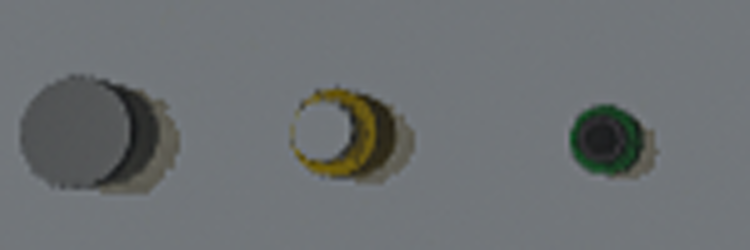

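View pics/d.png

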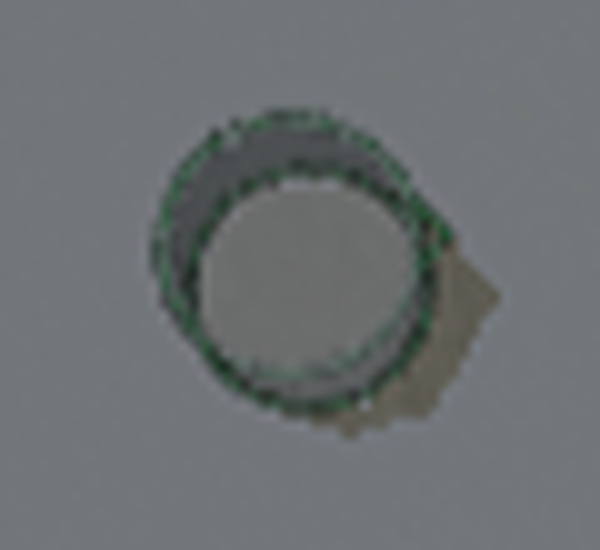

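The beaker's pouring lip points toward world −y, so I will grip it with the jaws along world x. First I turn the tool so its x axis lies along world x and approach the work area.

move_arm(series="0 0 0.068 -0.1 0.12 0 1; 0 0 0.136 -0.2 0.25 0 1; 0 0 0.205 -0.3 0.4 0 1; 0 0 0.273 -0.4 0.5 0 1; 0 0 0.341 -0.5 0.6 0 1; 0 0 0.41 -0.6 0.7 0 1; 0 0 0.478 -0.6 0.83 0 1; 0 0 0.546 -0.61 0.83 0 1")

```text
time: 1.2
tool_pos: [0.3309, 0.5237, 0.2535]
tcp_rot: [-3.141, 0.011, -0.001]
wrist_force: [-0.3, -0.6, 0.5]
width: 0.998
```

Run:
```python
from h import *
im,K,M=look("top")
print("yellow",onz((224.2,265.8),K,M,.094),"beak",onz((278.4,213.9),K,M,.08))
s=bot.read_state();print(s["time"],s["tool_pos"],R.from_rotvec(s["tcp_rot"]).as_matrix().round(3))
```

```text
yellow [0.44556707 0.12258475 0.094     ] beak [0.56259916 0.00507342 0.08      ]
1.25 [0.33034503 0.52395182 0.25348338] [[ 1.    -0.012  0.   ]
 [-0.012 -1.     0.   ]
 [ 0.    -0.    -1.   ]]
```

move_arm(series="0 0 -0.005 0.05 0.12 0 1; 0 0 -0.005 0.11 0.25 0 1; 0 0 -0.005 0.17 0.37 0 1; 0 0 -0.005 0.23 0.5 0 1; 0 0 -0.005 0.29 0.62 0 1; 0 0 -0.005 0.35 0.75 0 1; 0 0 -0.005 0.4 0.87 0 1; 0 0 -0.005 0.46 1 0 1")

```text
time: 2.05
tool_pos: [0.3762, 0.4235, 0.2533]
tcp_rot: [-3.141, -0.017, -0.0]
wrist_force: [-0.4, -0.1, 0.5]
width: 0.997
```

move_arm(series="0 0 0 0.05 0.12 0 1; 0 0 0 0.11 0.25 0 1; 0 0 0 0.17 0.37 0 1; 0 0 0 0.23 0.5 0 1; 0 0 0 0.29 0.62 0 1; 0 0 0 0.35 0.75 0 1; 0 0 0 0.4 0.87 0 1; 0 0 0 0.46 1 0 1")

```text
time: 2.85
tool_pos: [0.4233, 0.3241, 0.2533]
tcp_rot: [-3.141, -0.017, 0.0]
wrist_force: [0.1, 0.0, 0.3]
width: 1.001
```

move_arm(series="0 0 0 0.05 0.12 0 1; 0 0 0 0.11 0.25 0 1; 0 0 0 0.17 0.37 0 1; 0 0 0 0.23 0.5 0 1; 0 0 0 0.29 0.62 0 1; 0 0 0 0.35 0.75 0 1; 0 0 0 0.4 0.87 0 1; 0 0 0 0.46 1 0 1")

```text
time: 3.65
tool_pos: [0.4703, 0.2246, 0.2533]
tcp_rot: [-3.141, -0.017, 0.0]
wrist_force: [0.1, 0.3, 0.2]
width: 1.001
```

move_arm(series="0 0 0 0.05 0.12 0 1; 0 0 0 0.11 0.25 0 1; 0 0 0 0.17 0.37 0 1; 0 0 0 0.23 0.5 0 1; 0 0 0 0.29 0.62 0 1; 0 0 0 0.35 0.75 0 1; 0 0 0 0.4 0.87 0 1; 0 0 0 0.46 1 0 1")

```text
time: 4.45
tool_pos: [0.5174, 0.1251, 0.2532]
tcp_rot: [-3.141, -0.017, 0.0]
wrist_force: [-0.1, 0.1, -0.7]
width: 1.003
```

Run:
```python
from h import *
im,K,M=look("wrist","w1")
s=bot.read_state();print(s["time"],s["tool_pos"],R.from_rotvec(s["tcp_rot"]).as_matrix().round(3)[:2,0])
for n,p in (("beak",(.5626,.005,.08)),("base",(.5626,.005,0.0)),("knob",(.6997,.0074,.046)),("yellow",(.4456,.1226,.094))): print(n,proj(np.array(p),K,M).round(1))
```

```text
4.5 [0.51833183 0.12344131 0.25329871] [1.   0.01]
beak [359.9 291.8]
base [352.6 257.8]
knob [468.5 274.9]
yellow [245.6 193. ]
```

View pics/w1.png

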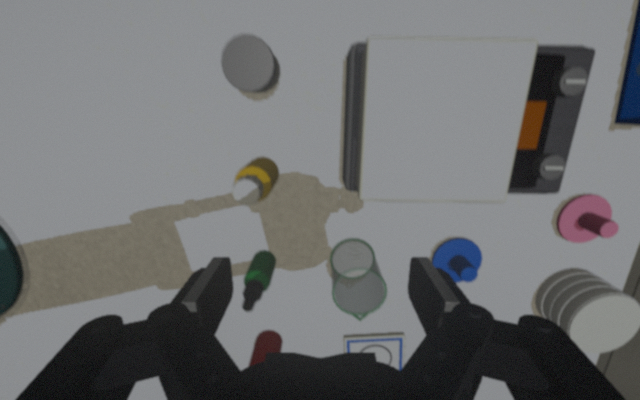

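The wrist view agrees with the top-view estimates: the beaker rim is at (359,292) against a predicted (360,292), and the lip is at (360,318), pointing −y. I continue to the beaker.

move_arm(series="0 0 0 0.05 0.12 0 1; 0 0 0 0.11 0.25 0 1; 0 0 0 0.17 0.37 0 1; 0 0 0 0.23 0.5 0 1; 0 0 0 0.29 0.62 0 1; 0 0 0 0.35 0.75 0 1; 0 0 0 0.4 0.87 0 1; 0 0 0 0.431 1 0 1")

```text
time: 5.3
tool_pos: [0.5617, 0.0255, 0.2532]
tcp_rot: [-3.142, -0.017, -0.0]
wrist_force: [0.8, -0.4, 0.4]
width: 1.001
```

move_arm(series="0 0 0 0 0.1 0 1; 0 0 0 0 0.188 0.1 1; 0 0 0 0 0.188 0.25 1; 0 0 0 0 0.188 0.4 1; 0 0 0 0 0.188 0.6 1; 0 0 0 0 0.188 0.8 1; 0 0 0 0 0.188 0.95 1; 0 0 0 0 0.188 1 1")

```text
time: 6.1
tool_pos: [0.5592, 0.0083, 0.1499]
tcp_rot: [-3.141, -0.018, 0.008]
wrist_force: [-0.5, -0.9, 0.2]
width: 0.999
```

Run:
```python
from h import *
im,K,M=look("wrist","w2")
s=bot.read_state();print(s["time"],s["tool_pos"],R.from_rotvec(s["tcp_rot"]).as_matrix().round(3)[:2,0])
for n,p in (("beak",(.5626,.005,.08)),("base",(.5626,.005,0.0))): print(n,proj(np.array(p),K,M).round(1))
```

```text
6.15 [0.55960799 0.00821285 0.15031894] [1.    0.011]
beak [326.1 231.1]
base [325.  197.4]
```

View pics/w2.png

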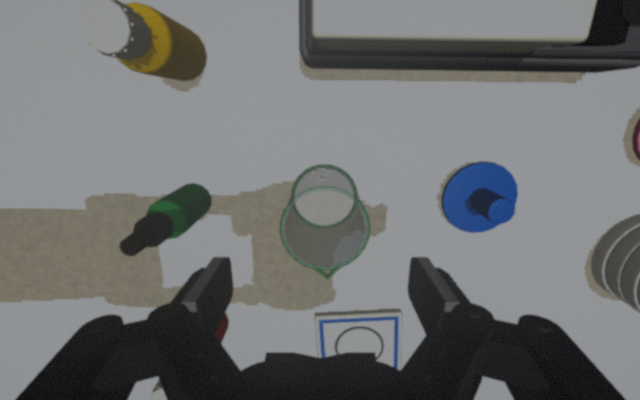

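The rim is centred at (325,228), which matches the prediction. Now I descend and grip.

move_arm(series="0 0 0 0.03 0.03 0.1 1; 0 0 0 0.03 0.03 0.25 1; 0 0 0 0.03 0.03 0.4 1; 0 0 0 0.03 0.03 0.55 1; 0 0 0 0.03 0.03 0.7 1; 0 0 0 0.03 0.03 0.82 1; 0 0 0 0.03 0.03 0.92 1; 0 0 0 0.03 0.03 0.95 1")

```text
time: 6.95
tool_pos: [0.5634, 0.0049, 0.0566]
tcp_rot: [-3.141, -0.017, 0.004]
wrist_force: [0.0, 0.1, -0.0]
width: 1.0
```

move_arm(series="0 0 0 0 0 0 0.6; 0 0 0 0 0 0 0.5; 0 0 0 0 0 0 0.4; 0 0 0 0 0 0 0.3; 0 0 0 0 0 0 0.2; 0 0 0 0 0 0 0; 0 0 0 0 0 0 0; 0 0 0 0 0 0 0", squeeze=30)

```text
time: 7.75
tool_pos: [0.5653, 0.0048, 0.0592]
tcp_rot: [3.141, 0.017, 0.003]
wrist_force: [-0.7, 0.4, 5.7]
width: 0.708
```

move_arm(series="0 0 0 0 0 -0.05 0; 0 0 0 0 0 -0.15 0; 0 0 0 0 0 -0.3 0; 0 0 0 0 0 -0.45 0; 0 0 0 0 0 -0.6 0; 0 0 0 0 0 -0.75 0; 0 0 0 0 0 -0.9 0; 0 0 0 0 0 -1 0")

```text
time: 8.55
tool_pos: [0.5652, 0.0048, 0.1605]
tcp_rot: [3.141, 0.017, 0.004]
wrist_force: [-0.2, -0.5, -1.1]
width: 0.71
```

move_arm(series="0 0 0 0 0 -0.08 0; 0 0 0 0 0 -0.18 0; 0 0 0 0 0 -0.28 0; 0 0 0 0 -0.05 -0.38 0; 0 0 0 0.03 -0.15 -0.45 0; 0 0 0 0.08 -0.25 -0.47 0; 0 0 0 0.13 -0.35 -0.47 0; 0 0 0 0.18 -0.45 -0.47 0")

```text
time: 9.35
tool_pos: [0.5822, 0.0513, 0.2048]
tcp_rot: [-3.141, -0.018, 0.001]
wrist_force: [-0.7, 0.2, -0.6]
width: 0.705
```

Run:
```python
from h import *
im,K,M=look("wrist","w3")
s=bot.read_state();print(s["time"],s["tool_pos"],R.from_rotvec(s["tcp_rot"]).as_matrix().round(3)[:2,0],s["width"])
h=np.array([.6235,.1867,.1]);print(proj(h,K,M))
```

```text
9.4 [0.58285979 0.05263281 0.20472463] [1.    0.012] 0.704806099435616
[386.29836347  13.78877571]
```

View pics/w3.png

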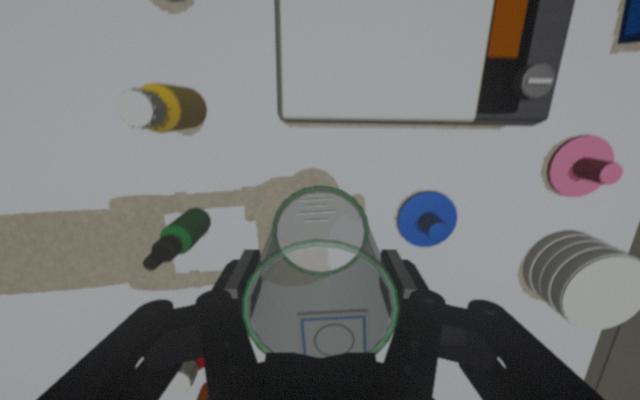

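move_arm(series="0 0 0 0.04 -0.1 0 0; 0 0 0 0.09 -0.23 0 0; 0 0 0 0.14 -0.36 0 0; 0 0 0 0.19 -0.49 0 0; 0 0 0 0.24 -0.62 0 0; 0 0 0 0.29 -0.75 0 0; 0 0 0 0.34 -0.88 0 0; 0 0 0 0.39 -1 0 0")

```text
time: 10.2
tool_pos: [0.6203, 0.1517, 0.2053]
tcp_rot: [-3.142, -0.018, 0.0]
wrist_force: [-0.6, -0.1, -0.5]
width: 0.704
```

move_arm(series="0 0 0 0.01 -0.1 0 0; 0 0 0 0.03 -0.2 0 0; 0 0 0 0.03 -0.29 0 0; 0 0 0 0.03 -0.34 0 0; 0 0 0 0.03 -0.34 0.1 0; 0 0 0 0.03 -0.34 0.2 0; 0 0 0 0.03 -0.34 0.28 0; 0 0 0 0.03 -0.34 0.33 0")

```text
time: 11.0
tool_pos: [0.6215, 0.1837, 0.1703]
tcp_rot: [3.141, 0.016, -0.004]
wrist_force: [0.8, -0.2, -1.0]
width: 0.707
```

Run:
```python
from h import *
im,K,M=look("wrist","w4")
im,K,M=look("scene","s4")
cv2.imwrite("pics/s4z.png",cv2.resize(im[180:380,280:500,::-1],None,fx=3,fy=3))
s=bot.read_state();print(s["time"],s["tool_pos"],s["wrist_force"])
```

```text
11.1 [0.62154308 0.18382567 0.17048398] [-0.31293461  0.36200585 -1.62848189]
```

View pics/w4.png

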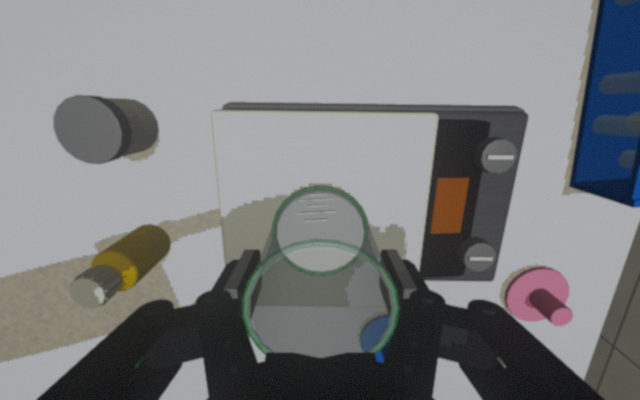

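View pics/s4z.png

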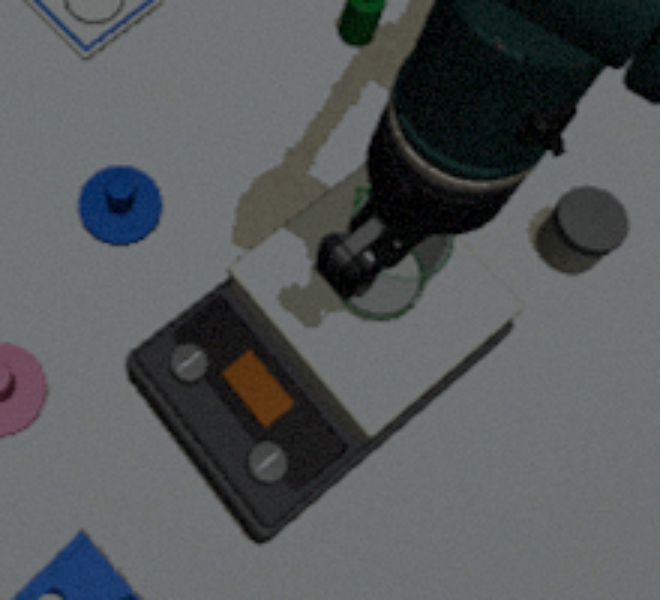

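Run:
```python
from h import *
im,K,M=look("wrist")
for p,z in(((212,112),.1),((438,113),.1),((428,250),.1),((320,229),.115),((320,303),.19)): print(p,onz(p,K,M,z).round(4))
```

```text
(212, 112) [0.5549 0.2573 0.1   ]
(438, 113) [0.6915 0.258  0.1   ]
(428, 250) [0.696  0.1667 0.1   ]
(320, 229) [0.6209 0.1879 0.115 ]
(320, 303) [0.6212 0.1879 0.19  ]
```

move_arm(series="0 0 0 0.02 -0.01 0.02 0; 0 0 0 0.02 -0.01 0.04 0; 0 0 0 0.02 -0.01 0.06 0; 0 0 0 0.02 -0.01 0.08 0; 0 0 0 0.02 -0.01 0.095 0; 0 0 0 0.02 -0.01 0.105 0; 0 0 0 0.02 -0.01 0.11 0; 0 0 0 0.02 -0.01 0.11 0")

```text
time: 11.95
tool_pos: [0.6244, 0.1855, 0.1611]
tcp_rot: [3.141, 0.017, -0.0]
wrist_force: [-0.5, 0.3, -1.2]
width: 0.707
```

move_arm(series="0 0 0 0 0 0.01 0; 0 0 0 0 0 0.015 0; 0 0 0 0 0 0.02 0; 0 0 0 0 0 0.025 0; 0 0 0 0 0 0.03 0; 0 0 0 0 0 0.035 0; 0 0 0 0 0 0.04 0; 0 0 0 0 0 0.04 0")

```text
time: 12.75
tool_pos: [0.6245, 0.1855, 0.1592]
tcp_rot: [-3.141, -0.017, -0.001]
wrist_force: [-4.8, -1.2, 8.1]
width: 0.708
```

move_arm(series="0 0 0 0 0 0 0.5; 0 0 0 0 0 0 0.6; 0 0 0 0 0 0 0.8; 0 0 0 0 0 0 1; 0 0 0 0 0 0 1; 0 0 0 0 0 -0.1 1; 0 0 0 0 0 -0.25 1; 0 0 0 0 0 -0.4 1")

```text
time: 13.55
tool_pos: [0.6248, 0.1856, 0.1989]
tcp_rot: [-3.141, -0.017, -0.001]
wrist_force: [-0.6, -0.0, 0.4]
width: 1.001
```

move_arm(series="0 0 0 0 0 -0.15 1; 0 0 0 0 0 -0.3 1; 0 0 0 0 0 -0.45 1; 0 0 0 0 0.1 -0.5 1; 0 0 0 0.1 0.3 -0.5 1; 0 0 0 0.2 0.5 -0.5 1; 0 0 0 0.3 0.75 -0.5 1; 0 0 0 0.38 1 -0.5 1")

```text
time: 14.35
tool_pos: [0.6637, 0.0844, 0.2471]
tcp_rot: [3.141, 0.018, -0.001]
wrist_force: [0.2, 0.4, 0.2]
width: 0.997
```

Run:
```python
from h import *
im,K,M=look("wrist","w5")
s=bot.read_state();print(s["time"],s["tool_pos"],s["wrist_force"])
print(proj(np.array([.7,.0075,.046]),K,M),proj(np.array([.6235,.187,.18]),K,M))
```

```text
14.4 [0.66483268 0.08022974 0.24701184] [ 0.35719257 -2.91839442  0.15724596]
[351.15473636 245.61303957] [251.55498832  58.8789603 ]
```

View pics/w5.png

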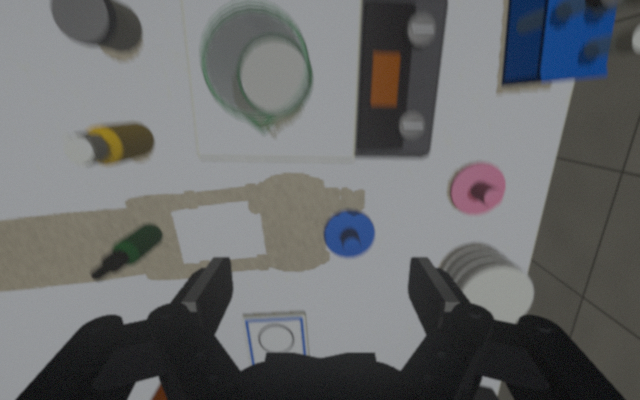

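move_arm(series="0 0 0 0.06 0.13 0 1; 0 0 0 0.12 0.26 0.1 1; 0 0 0 0.18 0.39 0.22 1; 0 0 0 0.24 0.52 0.35 1; 0 0 0 0.3 0.65 0.5 1; 0 0 0 0.343 0.731 0.65 1; 0 0 0 0.343 0.731 0.8 1; 0 0 0 0.343 0.731 0.9 1")

```text
time: 15.2
tool_pos: [0.6976, 0.0132, 0.1545]
tcp_rot: [-3.141, -0.016, 0.005]
wrist_force: [-0.1, 0.5, -0.4]
width: 1.002
```

Run:
```python
from h import *
im,K,M=look("wrist","w6")
s=bot.read_state();print(s["time"],s["tool_pos"],s["wrist_force"])
print(proj(np.array([.7,.0075,.046]),K,M),proj(np.array([.7,.0075,.012]),K,M))
hh=cv2.cvtColor(im,cv2.COLOR_RGB2HSV)
print(blobs((hh[...,0]>100)&(hh[...,0]<125)&(hh[...,1]>130),100))
```

```text
15.25 [0.69669253 0.01353814 0.1529924 ] [ 0.46970652  0.68058913 -0.76554301]
[323.92855268 214.98291419] [323.61989697 202.24039465]
[([323.7, 197.6], [289, 165, 70, 67, 3205]), ([254.5, 326.4], [222, 316, 46, 36, 103])]
```

View pics/w6.png

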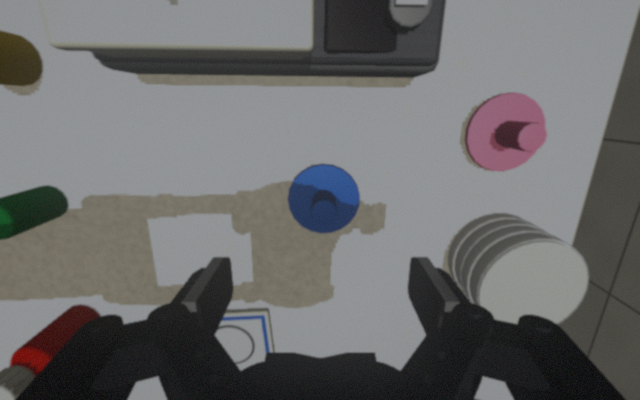

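move_arm(series="0 0 0 0.03 0.035 0.1 1; 0 0 0 0.03 0.035 0.22 1; 0 0 0 0.03 0.035 0.35 1; 0 0 0 0.03 0.035 0.5 1; 0 0 0 0.03 0.035 0.65 1; 0 0 0 0.03 0.035 0.8 1; 0 0 0 0.03 0.035 0.92 1; 0 0 0 0.03 0.035 1 1")

```text
time: 16.05
tool_pos: [0.7008, 0.0097, 0.0552]
tcp_rot: [-3.142, -0.017, 0.003]
wrist_force: [0.1, -0.1, -0.6]
width: 1.001
```

Run:
```python
from h import *
im,K,M=look("wrist","w7")
s=bot.read_state();print(s["time"],s["tool_pos"],s["wrist_force"])
print(proj(np.array([.7,.010,.046]),K,M),proj(np.array([.7,.010,.012]),K,M))
```

```text
16.1 [0.70023498 0.00973806 0.05420817] [-0.53146171 -0.75034184 -1.02404994]
[319.18595545 273.06078125] [319.50718553 242.9906415 ]
```

View pics/w7.png

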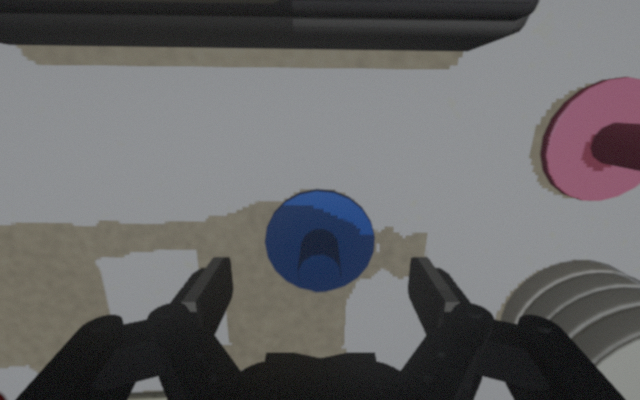

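move_arm(series="0 0 0 0 -0.015 0.04 1; 0 0 0 0 -0.015 0.08 1; 0 0 0 0 -0.015 0.1 1; 0 0 0 0 -0.015 0.1 0.4; 0 0 0 0 -0.015 0.1 0; 0 0 0 0 -0.015 0.1 -0.3; 0 0 0 0 -0.015 0.1 -0.7; 0 0 0 0 -0.015 0.1 -0.9")

```text
time: 16.9
tool_pos: [0.702, 0.0112, 0.0477]
tcp_rot: [3.142, 0.017, 0.001]
wrist_force: [0.2, -0.5, -0.4]
width: 0.245
```

move_arm(series="0 0 0 0 0 0 -0.9; 0 0 0 0 0 0 -0.9; 0 0 0 0 0 0 -0.9; 0 0 0 0 0 0 -0.9; 0 0 0 0 0 -0.05 -0.9; 0 0 0 0 0 -0.1 -0.9; 0 0 0 0 0 -0.2 -0.9; 0 0 0 0 0 -0.3 -0.9")

```text
time: 17.7
tool_pos: [0.7016, 0.0112, 0.0779]
tcp_rot: [-3.142, -0.017, 0.001]
wrist_force: [0.5, 0.6, -1.4]
width: 0.242
```

move_arm(series="0 0 0 0 0 -0.12 -0.9; 0 0 0 0 0 -0.25 -0.9; 0 0 0 0 0 -0.37 -0.9; 0 0 0 0 0 -0.5 -0.9; 0 0 0 0 0 -0.62 -0.9; 0 0 0 0 0 -0.75 -0.9; 0 0 0 0 0 -0.87 -0.9; 0 0 0 0 0 -1 -0.9")

```text
time: 18.5
tool_pos: [0.7016, 0.0112, 0.1782]
tcp_rot: [-3.142, -0.017, 0.0]
wrist_force: [0.2, -0.5, -0.5]
width: 0.245
```

Run:
```python
from h import *
im,K,M=look("wrist","w8")
s=bot.read_state();print(s["time"],s["tool_pos"],s["width"])
hh=cv2.cvtColor(im,cv2.COLOR_RGB2HSV)
print(blobs((hh[...,0]>100)&(hh[...,0]<125)&(hh[...,1]>130),100))
```

```text
18.55 [0.70305994 0.0112089  0.18115668] 0.24325033038620966
[([320.0, 242.0], [264, 197, 112, 107, 6354])]
```

View pics/w8.png

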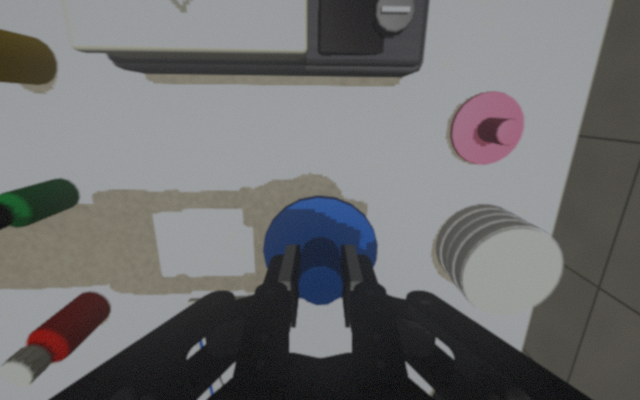

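move_arm(series="0 0 0 0 0 -0.12 -0.9; 0 0 0 0 0 -0.25 -0.9; 0 0 0 0 -0.05 -0.37 -0.9; 0 0 0 -0.05 -0.12 -0.5 -0.9; 0 0 0 -0.12 -0.22 -0.62 -0.9; 0 0 0 -0.2 -0.32 -0.75 -0.9; 0 0 0 -0.25 -0.44 -0.87 -0.9; 0 0 0 -0.3 -0.5 -0.87 -0.9")

```text
time: 19.35
tool_pos: [0.6717, 0.0627, 0.2675]
tcp_rot: [-3.141, -0.019, -0.007]
wrist_force: [0.3, 0.3, 0.6]
width: 0.247
```

Run:
```python
from h import *
im,K,M=look("wrist","w9")
s=bot.read_state();print(s["time"],s["tool_pos"],R.from_rotvec(s["tcp_rot"]).as_matrix().round(3)[:2,0])
print(onz((320,250),K,M,s["tool_pos"][2]-.036), proj(np.array([.6235,.187,.18]),K,M))
im,K,M=look("top","t9")
cv2.imwrite("pics/t9.png",cv2.resize(im[140:240,150:290,::-1],None,fx=5,fy=5,interpolation=cv2.INTER_CUBIC))
```

```text
19.4 [0.67051796 0.06322871 0.26612116] [1.    0.013]
[0.67144033 0.06137484 0.23012116] [242.98731541  24.65669717]
```

View pics/w9.png

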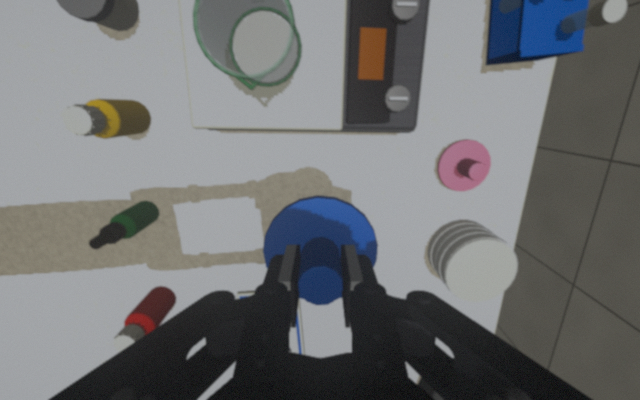

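View pics/t9.png

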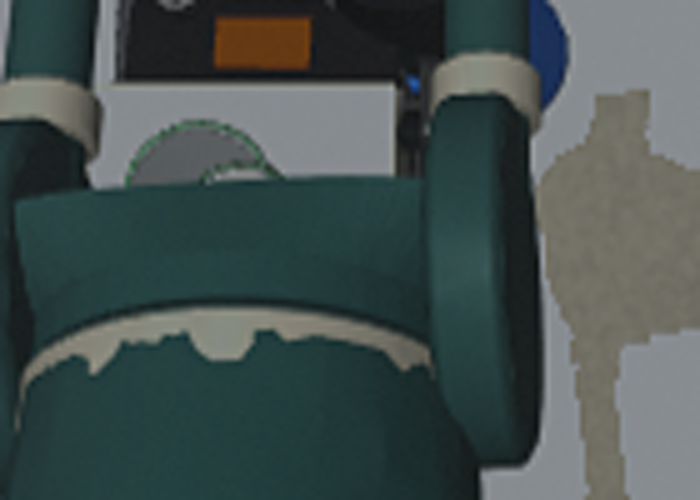

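move_arm(series="0 0 0 -0.05 -0.12 0 -0.9; 0 0 0 -0.1 -0.25 0 -0.9; 0 0 0 -0.15 -0.37 0 -0.9; 0 0 0 -0.2 -0.5 0 -0.9; 0 0 0 -0.25 -0.62 0 -0.9; 0 0 0 -0.3 -0.75 0 -0.9; 0 0 0 -0.35 -0.87 0 -0.9; 0 0 0 -0.4 -1 0 -0.9")

```text
time: 20.25
tool_pos: [0.6296, 0.1615, 0.2643]
tcp_rot: [3.142, 0.017, 0.0]
wrist_force: [-0.5, -0.4, -0.3]
width: 0.243
```

move_arm(series="0 0 0 -0.02 -0.1 0 -0.9; 0 0 0 -0.04 -0.2 0 -0.9; 0 0 0 -0.064 -0.256 0 -0.9; 0 0 0 -0.064 -0.256 0.05 -0.9; 0 0 0 -0.064 -0.256 0.12 -0.9; 0 0 0 -0.064 -0.256 0.19 -0.9; 0 0 0 -0.064 -0.256 0.24 -0.9; 0 0 0 -0.064 -0.256 0.26 -0.9")

```text
time: 21.05
tool_pos: [0.6229, 0.1854, 0.2368]
tcp_rot: [3.141, 0.016, -0.003]
wrist_force: [-0.3, 1.1, -0.1]
width: 0.242
```

Run:
```python
from h import *
s=bot.read_state();print(s["time"],s["tool_pos"],R.from_rotvec(s["tcp_rot"]).as_matrix().round(3)[:2,0])
im,K,M=look("wrist","w10")
print(onz((320,250),K,M,s["tool_pos"][2]-.036), proj(np.array([.6235,.187,.18]),K,M))
im,K,M=look("scene")
cv2.imwrite("pics/s10.png",cv2.resize(im[220:340,340:470,::-1],None,fx=5,fy=5,interpolation=cv2.INTER_CUBIC))
```

```text
21.05 [0.62292043 0.18540436 0.23681115] [1.   0.01]
[0.62241721 0.18469082 0.20081115] [321.83645584 231.86515452]
```

View pics/w10.png

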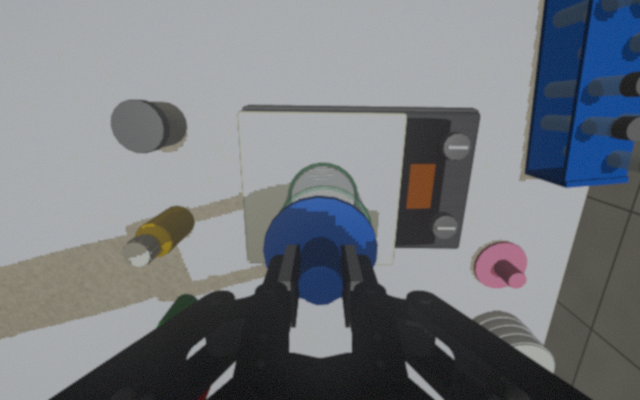

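View pics/s10.png

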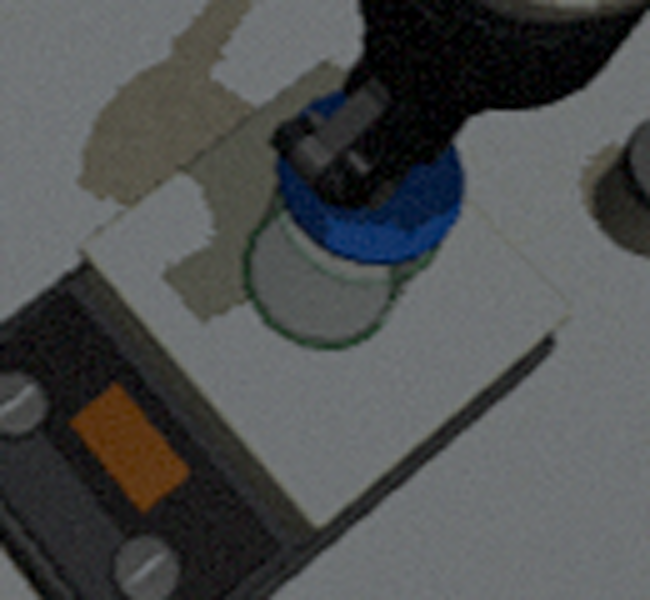

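Run:
```python
from h import *
im,K,M=look("wrist")
print(onz((322.5,197),K,M,.101))
for a in (0,90,180,270):
    p=np.array([.6235+.03*np.cos(np.radians(a)),.187+.03*np.sin(np.radians(a)),.1]);print(a,proj(p,K,M).round(1))
cv2.imwrite("pics/w10z.png",cv2.resize(im[140:320,230:410,::-1],None,fx=3.3,fy=3.3,interpolation=cv2.INTER_CUBIC))
```

```text
[0.62467756 0.1865162  0.101     ]
0 [355.  196.5]
90 [321.5 162.5]
180 [287.3 195.8]
270 [320.8 227.6]
```

View pics/w10z.png

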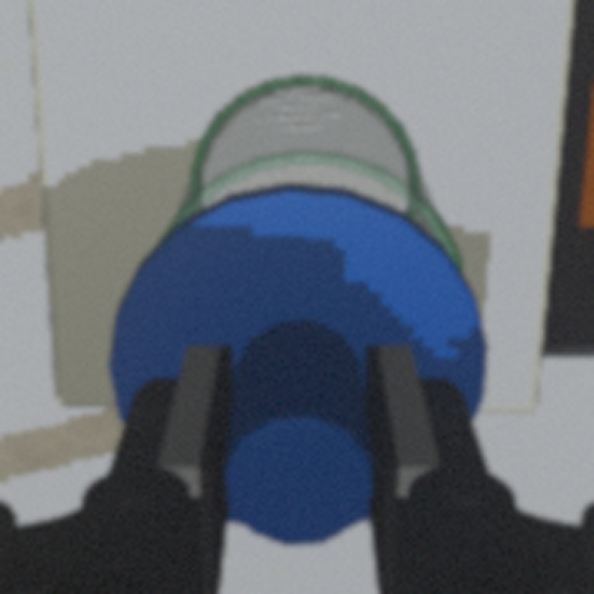

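move_arm(series="0 0 0 0.02 -0.017 0.01 -0.9; 0 0 0 0.02 -0.017 0.03 -0.9; 0 0 0 0.02 -0.017 0.05 -0.9; 0 0 0 0.02 -0.017 0.07 -0.9; 0 0 0 0.02 -0.017 0.09 -0.9; 0 0 0 0.02 -0.017 0.11 -0.9; 0 0 0 0.02 -0.017 0.12 -0.9; 0 0 0 0.02 -0.017 0.12 -0.9")

```text
time: 22.0
tool_pos: [0.6252, 0.1876, 0.226]
tcp_rot: [3.141, 0.017, -0.001]
wrist_force: [0.6, -0.1, -0.0]
width: 0.245
```

move_arm(series="0 0 0 0 0 0.01 -0.9; 0 0 0 0 0 0.02 -0.9; 0 0 0 0 0 0.03 -0.9; 0 0 0 0 0 0.035 -0.9; 0 0 0 0 0 0.04 -0.9; 0 0 0 0 0 0.045 -0.9; 0 0 0 0 0 0.05 -0.9; 0 0 0 0 0 0.05 -0.9")

```text
time: 22.8
tool_pos: [0.6255, 0.1877, 0.2217]
tcp_rot: [-3.141, -0.017, -0.001]
wrist_force: [-0.2, -0.6, 0.8]
width: 0.247
```

Run:
```python
from h import *
s=bot.read_state();print(s["time"],s["tool_pos"],s["wrist_force"])
im,K,M=look("scene")
cv2.imwrite("pics/s11.png",cv2.resize(im[220:340,340:470,::-1],None,fx=5,fy=5,interpolation=cv2.INTER_CUBIC))
```

```text
22.8 [0.62548958 0.18770757 0.22166394] [-0.17997537 -0.58193884  0.81148626]
```

View pics/s11.png

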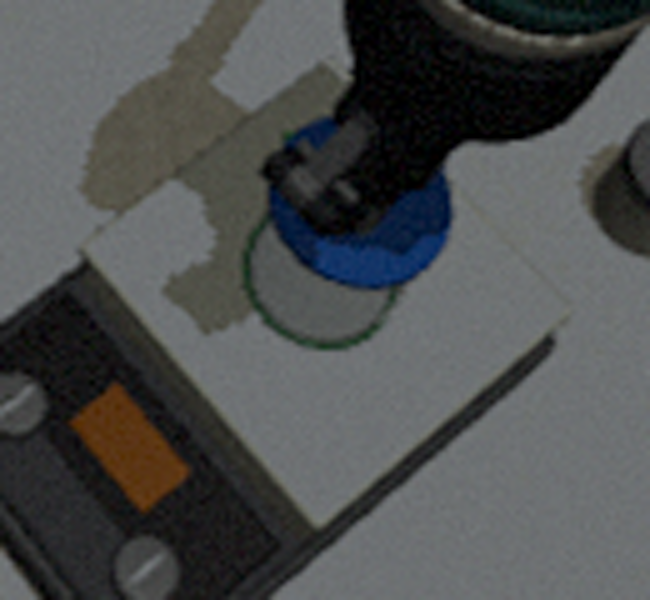

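Barely any force yet, so the plug is in the mouth. I go slightly further until contact, then release.

move_arm(series="0 0 0 0 0 0.005 -0.9; 0 0 0 0 0 0.01 -0.9; 0 0 0 0 0 0.012 -0.9; 0 0 0 0 0 0.015 -0.9; 0 0 0 0 0 0.018 -0.9; 0 0 0 0 0 0.02 -0.9; 0 0 0 0 0 0.02 -0.9; 0 0 0 0 0 0.02 -0.9")

```text
time: 23.65
tool_pos: [0.6258, 0.1878, 0.2216]
tcp_rot: [-3.141, -0.017, -0.003]
wrist_force: [-4.3, -0.0, 9.6]
width: 0.248
```

move_arm(series="0 0 0 0 0 -0.01 -0.9; 0 0 0 0 0 -0.01 -0.4; 0 0 0 0 0 -0.01 -0.3; 0 0 0 0 0 -0.01 -0.1; 0 0 0 0 0 -0.01 0.2; 0 0 0 0 0 -0.01 0.4; 0 0 0 0 0 -0.1 0.4; 0 0 0 0 0 -0.25 0.4")

```text
time: 24.45
tool_pos: [0.6246, 0.1875, 0.2437]
tcp_rot: [3.141, 0.017, -0.004]
wrist_force: [-0.6, 0.4, -0.5]
width: 0.704
```

move_arm(series="0 0 0 0 0 -0.15 0.4; 0 0 0 0 0 -0.3 0.6; 0 0 0 0 0 -0.4 1; 0 0 0 -0.1 0.1 -0.4 1; 0 0 0 -0.25 0.2 -0.4 1; 0 0 0 -0.45 0.3 -0.4 1; 0 0 0 -0.65 0.4 -0.4 1; 0 0 0 -0.8 0.5 -0.4 1")

```text
time: 25.25
tool_pos: [0.5437, 0.1357, 0.2835]
tcp_rot: [3.141, 0.017, -0.003]
wrist_force: [-0.5, 0.5, 0.5]
width: 0.997
```

Run:
```python
from h import *
s=bot.read_state();print(s["time"],s["tool_pos"],R.from_rotvec(s["tcp_rot"]).as_matrix().round(3)[:2,0])
im,K,M=look("wrist","w12")
print(proj(np.array([.4456,.1226,.094]),K,M))
im,K,M=look("scene")
cv2.imwrite("pics/s12.png",cv2.resize(im[210:330,340:470,::-1],None,fx=5,fy=5,interpolation=cv2.INTER_CUBIC))
```

```text
25.25 [0.54366006 0.13570799 0.28345439] [1.    0.011]
[228.58418146 194.49303392]
```

View pics/s12.png

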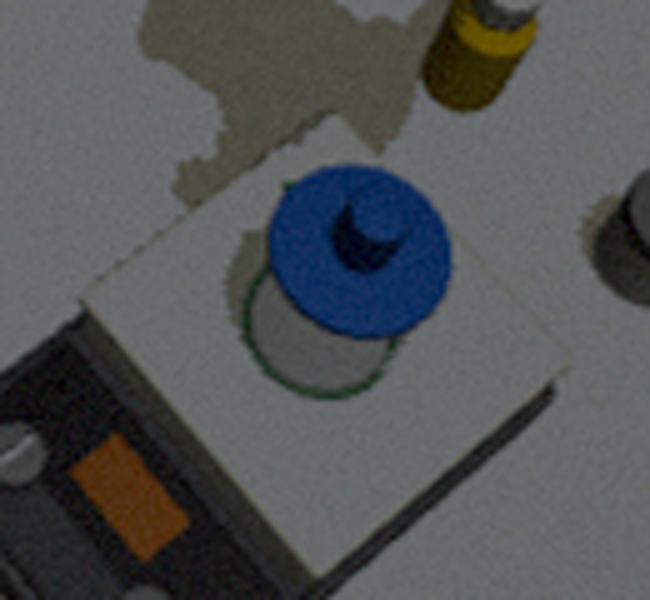

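View pics/w12.png

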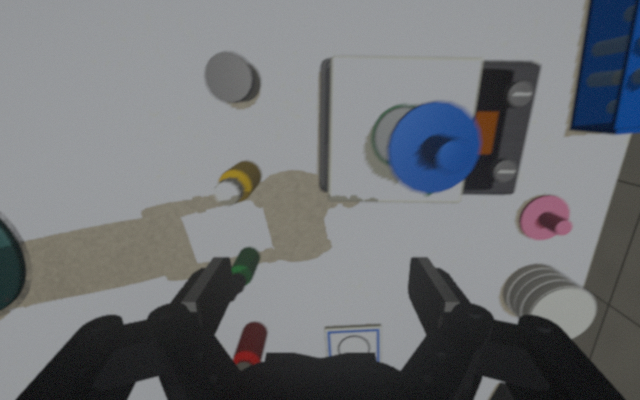

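The cover sits flat on the beaker. The yellow cap is at (228,189) in the wrist view, and I go for it next.

move_arm(series="0 0 0 -0.12 0.01 0 1; 0 0 0 -0.25 0.03 0.05 1; 0 0 0 -0.37 0.05 0.2 1; 0 0 0 -0.5 0.07 0.35 1; 0 0 0 -0.62 0.09 0.5 1; 0 0 0 -0.75 0.11 0.7 1; 0 0 0 -0.87 0.11 0.9 1; 0 0 0 -0.98 0.11 1 1")

```text
time: 26.15
tool_pos: [0.446, 0.1246, 0.1821]
tcp_rot: [3.141, 0.017, -0.005]
wrist_force: [-0.5, -0.5, -0.8]
width: 0.997
```

Run:
```python
from h import *
s=bot.read_state();print(s["time"],s["tool_pos"],R.from_rotvec(s["tcp_rot"]).as_matrix().round(3)[:2,0])
im,K,M=look("wrist","w13")
print(proj(np.array([.4456,.1226,.094]),K,M),proj(np.array([.4456,.1226,.0]),K,M))
```

```text
26.15 [0.4459667  0.12458535 0.18209453] [1.    0.011]
[320.5339172  219.55188411] [320.76528265 187.04807527]
```

View pics/w13.png

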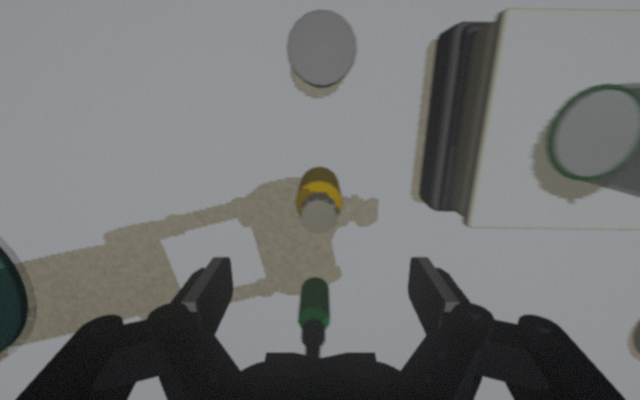

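move_arm(series="0 0 0 -0.01 0 0.12 1; 0 0 0 -0.01 0 0.25 1; 0 0 0 -0.01 0 0.37 1; 0 0 0 -0.01 0 0.5 1; 0 0 0 -0.01 0 0.62 1; 0 0 0 -0.01 0 0.75 1; 0 0 0 -0.01 0 0.87 1; 0 0 0 -0.01 0 0.97 1")

```text
time: 27.0
tool_pos: [0.4467, 0.1246, 0.086]
tcp_rot: [3.141, 0.017, -0.001]
wrist_force: [0.1, 0.1, -0.4]
width: 1.002
```

move_arm(series="0 0 0 0 0 0.12 1; 0 0 0 0 0 0.22 1; 0 0 0 0 0 0.28 1; 0 0 0 0 0 0.28 0.5; 0 0 0 0 0 0.28 0.2; 0 0 0 0 0 0.28 -0.1; 0 0 0 0 0 0.28 -0.3; 0 0 0 0 0 0.28 -0.4")

```text
time: 27.8
tool_pos: [0.4476, 0.1249, 0.0601]
tcp_rot: [-3.141, -0.017, -0.002]
wrist_force: [-1.9, -0.7, 3.8]
width: 0.459
```

move_arm(series="0 0 0 0 0 0 -0.5; 0 0 0 0 0 0 -0.5; 0 0 0 0 0 0 -0.5; 0 0 0 0 0 -0.05 -0.5; 0 0 0 0 0 -0.12 -0.5; 0 0 0 0 0 -0.2 -0.5; 0 0 0 0 0 -0.3 -0.5; 0 0 0 0 0 -0.4 -0.5")

```text
time: 28.6
tool_pos: [0.4472, 0.1248, 0.1003]
tcp_rot: [-3.141, -0.017, -0.001]
wrist_force: [0.0, 0.8, -1.1]
width: 0.455
```

move_arm(series="0 0 0 0 0 -0.2 -0.5; 0 0 0 0 0 -0.35 -0.5; 0 0 0 0.05 0 -0.5 -0.5; 0 0 0 0.12 0 -0.65 -0.5; 0 0 0 0.22 0.05 -0.8 -0.5; 0 0 0 0.32 0.15 -0.9 -0.5; 0 0 0 0.42 0.25 -1 -0.5; 0 0 0 0.52 0.37 -1 -0.5")

```text
time: 29.4
tool_pos: [0.5012, 0.0876, 0.2011]
tcp_rot: [-3.141, -0.017, -0.005]
wrist_force: [0.0, -0.1, -1.2]
width: 0.457
```

move_arm(series="0 0 0 0.1 0.12 0 -0.5; 0 0 0 0.2 0.25 0 -0.5; 0 0 0 0.25 0.37 0 -0.5; 0 0 0 0.3 0.5 0 -0.5; 0 0 0 0.35 0.62 0 -0.5; 0 0 0 0.4 0.75 0 -0.5; 0 0 0 0.45 0.87 0 -0.5; 0 0 0 0.5 1 0 -0.5")

```text
time: 30.2
tool_pos: [0.5509, -0.0121, 0.1993]
tcp_rot: [-3.141, -0.017, -0.0]
wrist_force: [0.5, 0.0, -1.7]
width: 0.455
```

move_arm(series="0 0 0 0.06 0.13 0 -0.5; 0 0 0 0.12 0.26 0 -0.5; 0 0 0 0.18 0.38 0 -0.5; 0 0 0 0.24 0.5 0 -0.5; 0 0 0 0.3 0.62 0 -0.5; 0 0 0 0.35 0.75 0 -0.5; 0 0 0 0.4 0.87 0 -0.5; 0 0 0 0.45 1 0 -0.5")

```text
time: 31.0
tool_pos: [0.597, -0.1116, 0.1992]
tcp_rot: [-3.141, -0.017, 0.0]
wrist_force: [0.3, 0.4, -0.7]
width: 0.458
```

move_arm(series="0 0 0 0.02 0.13 0 -0.5; 0 0 0 0.04 0.26 0 -0.5; 0 0 0 0.06 0.38 0 -0.5; 0 0 0 0.08 0.5 0 -0.5; 0 0 0 0.1 0.62 0 -0.5; 0 0 0 0.1 0.75 0 -0.5; 0 0 0 0.1 0.87 0 -0.5; 0 0 0 0.1 1 0 -0.5")

```text
time: 31.8
tool_pos: [0.6077, -0.2115, 0.1993]
tcp_rot: [-3.141, -0.017, 0.0]
wrist_force: [-0.3, -0.6, -0.3]
width: 0.457
```

Run:
```python
from h import *
s=bot.read_state();print(s["time"],s["tool_pos"],R.from_rotvec(s["tcp_rot"]).as_matrix().round(3)[:2,0])
im,K,M=look("wrist","w14")
for p in ((.6017,-.1587),(.6065,-.2285),(.6121,-.2981)):print(proj(np.array([*p,.008]),K,M))
```

```text
31.8 [ 0.60765178 -0.21146194  0.19926056] [1.    0.011]
[315.17130168 131.99729451]
[319.32780714 198.56329938]
[323.68531155 256.94409789]
```

View pics/w14.png

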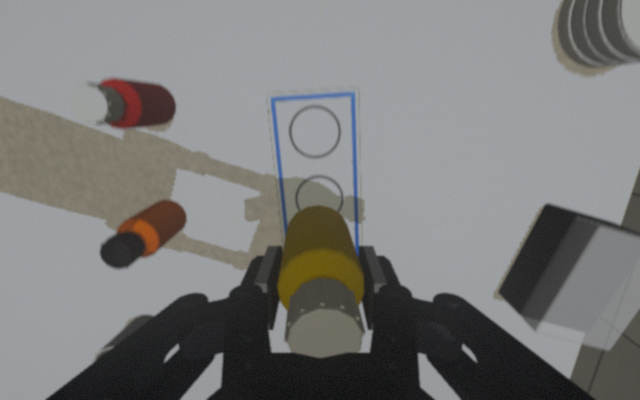

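move_arm(series="0 0 0 0 0.13 0 -0.5; 0 0 0 0.01 0.26 0 -0.5; 0 0 0 0.02 0.39 0 -0.5; 0 0 0 0.03 0.52 0.1 -0.5; 0 0 0 0.035 0.65 0.25 -0.5; 0 0 0 0.035 0.76 0.4 -0.5; 0 0 0 0.035 0.866 0.55 -0.5; 0 0 0 0.035 0.866 0.7 -0.5")

```text
time: 32.65
tool_pos: [0.6114, -0.2983, 0.1269]
tcp_rot: [-3.141, -0.015, 0.002]
wrist_force: [-0.2, -0.8, -0.3]
width: 0.458
```

Run:
```python
from h import *
s=bot.read_state();print(s["time"],s["tool_pos"],R.from_rotvec(s["tcp_rot"]).as_matrix().round(3)[:2,0])
im,K,M=look("wrist","w15")
for p in ((.6017,-.1587),(.6065,-.2285),(.6121,-.2981)):print(proj(np.array([*p,.008]),K,M))
```

```text
32.65 [ 0.61144958 -0.29833835  0.1268828 ] [1.   0.01]
[308.55176826  11.99327542]
[315.14693263 116.78666198]
[321.61443416 203.96657644]
```

View pics/w15.png

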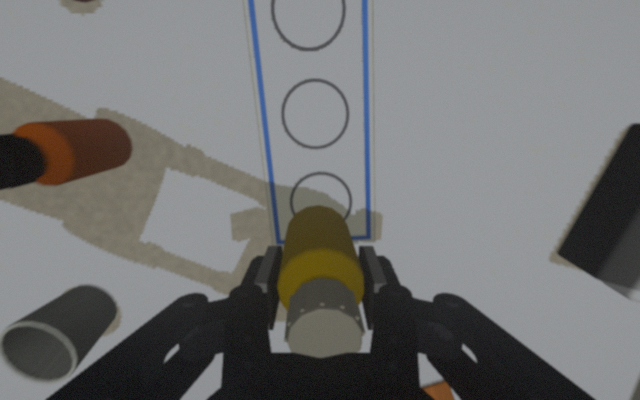

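The three rings lie within 3 px of their predicted positions, so I lower the yellow bottle.

move_arm(series="0 0 0 0.005 -0.01 0.1 -0.5; 0 0 0 0.005 -0.01 0.2 -0.5; 0 0 0 0.005 -0.01 0.3 -0.5; 0 0 0 0.005 -0.01 0.4 -0.5; 0 0 0 0.005 -0.01 0.47 -0.5; 0 0 0 0.005 -0.01 0.52 -0.5; 0 0 0 0.005 -0.01 0.54 -0.5; 0 0 0 0.005 -0.01 0.55 -0.5")

```text
time: 33.5
tool_pos: [0.6127, -0.2961, 0.0742]
tcp_rot: [3.141, 0.017, 0.0]
wrist_force: [1.1, -0.2, -0.8]
width: 0.46
```

move_arm(series="0 0 0 0 0 0.01 -0.5; 0 0 0 0 0 0.02 -0.5; 0 0 0 0 0 0.03 -0.5; 0 0 0 0 0 0.035 -0.5; 0 0 0 0 0 0.04 -0.5; 0 0 0 0 0 0.045 -0.5; 0 0 0 0 0 0.05 -0.5; 0 0 0 0 0 0.05 -0.5")

```text
time: 34.3
tool_pos: [0.6126, -0.2961, 0.0692]
tcp_rot: [-3.141, -0.017, 0.0]
wrist_force: [0.1, -0.0, -0.6]
width: 0.454
```

move_arm(series="0 0 0 0 0 0.005 -0.5; 0 0 0 0 0 0.01 -0.5; 0 0 0 0 0 0.015 -0.5; 0 0 0 0 0 0.02 -0.5; 0 0 0 0 0 0.025 -0.5; 0 0 0 0 0 0.03 -0.5; 0 0 0 0 0 0.03 -0.5; 0 0 0 0 0 0.03 -0.5")

```text
time: 35.1
tool_pos: [0.6128, -0.2964, 0.068]
tcp_rot: [3.141, 0.017, 0.0]
wrist_force: [-3.4, 1.2, 8.5]
width: 0.462
```

move_arm(series="0 0 0 0 0 -0.01 -0.3; 0 0 0 0 0 -0.01 -0.1; 0 0 0 0 0 -0.01 0.1; 0 0 0 0 0 -0.01 0.3; 0 0 0 0 0 -0.1 0.4; 0 0 0 0 0 -0.3 0.5; 0 0 0 0 0 -0.6 0.6; 0 0 0 0 0 -0.9 0.8")

```text
time: 35.9
tool_pos: [0.6123, -0.2958, 0.1568]
tcp_rot: [-3.141, -0.017, 0.002]
wrist_force: [0.4, 0.6, 0.3]
width: 0.898
```

move_arm(series="0 0 0 -0.1 0 -0.15 1; 0 0 0 -0.25 0 -0.2 1; 0 0 0 -0.4 -0.02 -0.2 1; 0 0 0 -0.55 -0.1 -0.2 1; 0 0 0 -0.7 -0.2 -0.2 1; 0 0 0 -0.8 -0.3 -0.2 1; 0 0 0 -0.9 -0.4 -0.2 1; 0 0 0 -1 -0.43 -0.2 1")

```text
time: 36.7
tool_pos: [0.5108, -0.2529, 0.1756]
tcp_rot: [-3.141, -0.018, 0.002]
wrist_force: [0.7, -0.5, 0.5]
width: 1.001
```

Run:
```python
from h import *
s=bot.read_state();print(s["time"],s["tool_pos"],R.from_rotvec(s["tcp_rot"]).as_matrix().round(3)[:2,0])
im,K,M=look("wrist","w16")
print(proj(np.array([.4396,-.2511,.094]),K,M),proj(np.array([.4428,-.1341,.094]),K,M))
im,K,M=look("top")
cv2.imwrite("pics/t16.png",cv2.resize(im[160:310,310:470,::-1],None,fx=5,fy=4,interpolation=cv2.INTER_CUBIC))
```

```text
36.7 [ 0.51083295 -0.25290808  0.17559533] [1.    0.012]
[220.54331568 216.9325294 ] [208.68070636  32.3221439 ]
```

View pics/w16.png

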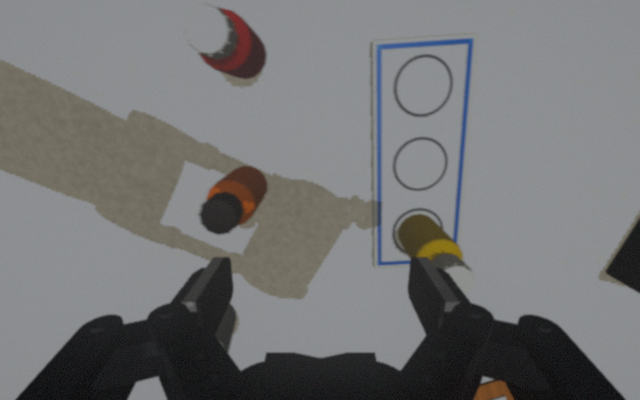

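View pics/t16.png

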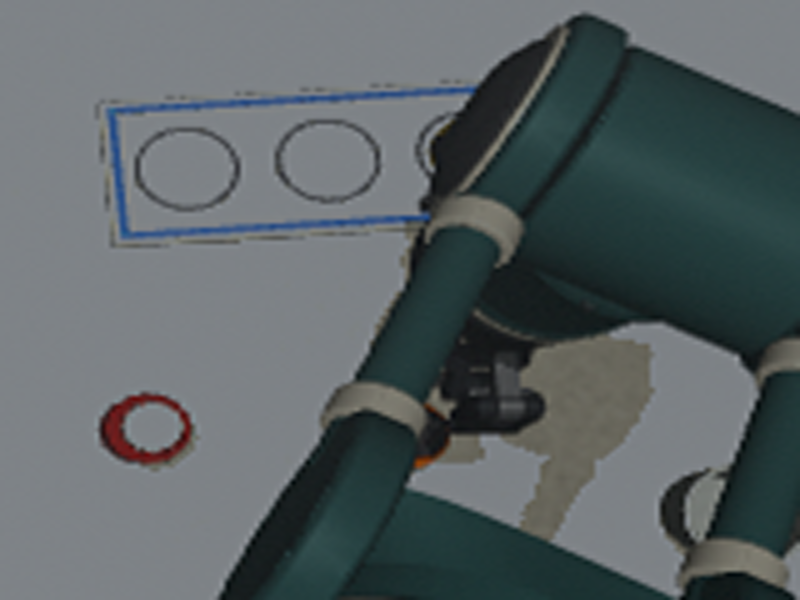

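Yellow stands on its ring. The orange cap is at (221,213) in the wrist view, and I go to it.

move_arm(series="0 0 0 -0.12 -0.01 0 1; 0 0 0 -0.25 -0.02 0 1; 0 0 0 -0.37 -0.03 0 1; 0 0 0 -0.5 -0.04 0 1; 0 0 0 -0.62 -0.05 0 1; 0 0 0 -0.71 -0.05 0.05 1; 0 0 0 -0.71 -0.05 0.15 1; 0 0 0 -0.71 -0.05 0.25 1")

```text
time: 37.6
tool_pos: [0.4411, -0.2501, 0.1506]
tcp_rot: [3.141, 0.016, 0.001]
wrist_force: [0.3, -0.1, 0.2]
width: 1.001
```

Run:
```python
from h import *
s=bot.read_state();print(s["time"],s["tool_pos"],R.from_rotvec(s["tcp_rot"]).as_matrix().round(3)[:2,0])
im,K,M=look("wrist","w17")
print(proj(np.array([.4396,-.2511,.094]),K,M),proj(np.array([.4396,-.2511,.0]),K,M))
```

```text
37.6 [ 0.44105968 -0.25009077  0.15060565] [1.   0.01]
[318.34472319 235.77896651] [318.89013921 194.67057857]
```

View pics/w17.png

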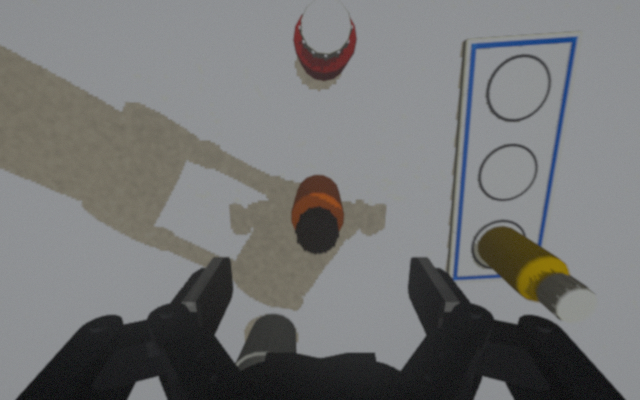

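move_arm(series="0 0 0 -0.01 -0.02 0.12 1; 0 0 0 -0.01 -0.02 0.25 1; 0 0 0 -0.01 -0.02 0.37 1; 0 0 0 -0.01 -0.02 0.5 1; 0 0 0 -0.01 -0.02 0.62 1; 0 0 0 -0.01 -0.02 0.75 1; 0 0 0 -0.01 -0.02 0.87 1; 0 0 0 -0.01 -0.02 0.95 1")

```text
time: 38.45
tool_pos: [0.4396, -0.2477, 0.0548]
tcp_rot: [-3.141, -0.017, 0.002]
wrist_force: [-0.3, -0.6, 0.9]
width: 0.999
```

move_arm(series="0 0 0 0 0 0 0.6; 0 0 0 0 0 0 0.4; 0 0 0 0 0 0 0.2; 0 0 0 0 0 0 0; 0 0 0 0 0 0 -0.2; 0 0 0 0 0 0 -0.4; 0 0 0 0 0 0 -0.5; 0 0 0 0 0 0 -0.5")

```text
time: 39.25
tool_pos: [0.4406, -0.2484, 0.0571]
tcp_rot: [3.141, 0.017, 0.002]
wrist_force: [-0.8, 0.4, 6.5]
width: 0.457
```

move_arm(series="0 0 0 0 0 -0.05 -0.5; 0 0 0 0 0 -0.15 -0.5; 0 0 0 0 0 -0.3 -0.5; 0 0 0 0 0 -0.45 -0.5; 0 0 0 0 0 -0.6 -0.5; 0 0 0 0 0 -0.75 -0.5; 0 0 0 0 0 -0.9 -0.5; 0 0 0 0 0 -1 -0.5")

```text
time: 40.05
tool_pos: [0.4406, -0.2482, 0.1579]
tcp_rot: [3.141, 0.017, 0.002]
wrist_force: [1.0, -0.8, -0.8]
width: 0.459
```

move_arm(series="0 0 0 0.1 -0.01 -0.05 -0.5; 0 0 0 0.22 -0.03 -0.1 -0.5; 0 0 0 0.35 -0.05 -0.15 -0.5; 0 0 0 0.48 -0.08 -0.2 -0.5; 0 0 0 0.6 -0.1 -0.2 -0.5; 0 0 0 0.73 -0.12 -0.2 -0.5; 0 0 0 0.87 -0.15 -0.2 -0.5; 0 0 0 1 -0.188 -0.2 -0.5")

```text
time: 40.85
tool_pos: [0.541, -0.2277, 0.1757]
tcp_rot: [-3.141, -0.017, 0.001]
wrist_force: [0.2, -0.4, -1.1]
width: 0.454
```

move_arm(series="0 0 0 0.12 0 0 -0.5; 0 0 0 0.25 0 0 -0.5; 0 0 0 0.37 0 0 -0.5; 0 0 0 0.5 0 0 -0.5; 0 0 0 0.6 0 0.1 -0.5; 0 0 0 0.66 0 0.2 -0.5; 0 0 0 0.66 0 0.3 -0.5; 0 0 0 0.66 0 0.4 -0.5")

```text
time: 41.65
tool_pos: [0.6051, -0.2271, 0.1344]
tcp_rot: [-3.141, -0.017, 0.003]
wrist_force: [0.3, -0.6, -0.5]
width: 0.454
```

Run:
```python
from h import *
s=bot.read_state();print(s["time"],s["tool_pos"],R.from_rotvec(s["tcp_rot"]).as_matrix().round(3)[:2,0])
im,K,M=look("wrist","w18")
for p in ((.6017,-.1587),(.6065,-.2285),(.6121,-.2981)):print(proj(np.array([*p,.008]),K,M))
```

```text
41.65 [ 0.60506557 -0.22706722  0.13442676] [1.    0.011]
[317.53726305 118.49131664]
[322.57338062 203.18894   ]
[327.72973393 275.09217161]
```

View pics/w18.png

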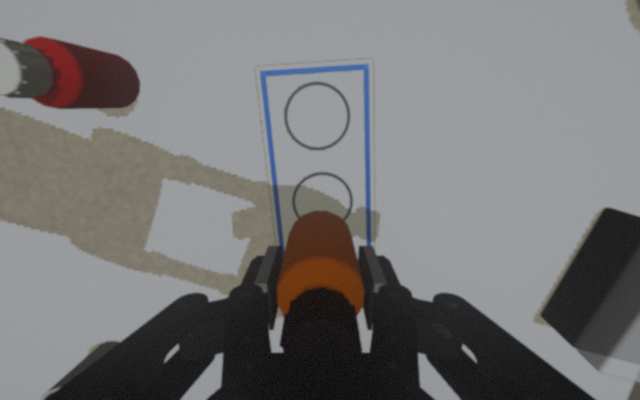

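move_arm(series="0 0 0 0.01 0 0.1 -0.5; 0 0 0 0.01 0 0.2 -0.5; 0 0 0 0.01 0 0.3 -0.5; 0 0 0 0.01 0 0.4 -0.5; 0 0 0 0.01 0 0.5 -0.5; 0 0 0 0.01 0 0.56 -0.5; 0 0 0 0.01 0 0.6 -0.5; 0 0 0 0.01 0 0.62 -0.5")

```text
time: 42.5
tool_pos: [0.6068, -0.2273, 0.0738]
tcp_rot: [-3.141, -0.017, 0.001]
wrist_force: [-0.0, -0.2, -1.2]
width: 0.454
```

move_arm(series="0 0 0 0 0 0.01 -0.5; 0 0 0 0 0 0.02 -0.5; 0 0 0 0 0 0.03 -0.5; 0 0 0 0 0 0.04 -0.5; 0 0 0 0 0 0.045 -0.5; 0 0 0 0 0 0.05 -0.5; 0 0 0 0 0 0.05 -0.5; 0 0 0 0 0 0.05 -0.5")

```text
time: 43.3
tool_pos: [0.6069, -0.2274, 0.0693]
tcp_rot: [3.142, 0.017, 0.0]
wrist_force: [-0.2, 0.5, -0.4]
width: 0.455
```

move_arm(series="0 0 0 0 0 0.01 -0.5; 0 0 0 0 0 0.015 -0.5; 0 0 0 0 0 0.02 -0.5; 0 0 0 0 0 0.025 -0.5; 0 0 0 0 0 0.03 -0.5; 0 0 0 0 0 0.035 -0.5; 0 0 0 0 0 0.035 -0.5; 0 0 0 0 0 0.035 -0.5")

```text
time: 44.1
tool_pos: [0.6069, -0.2273, 0.0657]
tcp_rot: [-3.142, -0.017, 0.0]
wrist_force: [-0.5, 0.1, -0.4]
width: 0.454
```

move_arm(series="0 0 0 0 0 0.005 -0.5; 0 0 0 0 0 0.01 -0.5; 0 0 0 0 0 0.015 -0.5; 0 0 0 0 0 0.02 -0.5; 0 0 0 0 0 0.022 -0.5; 0 0 0 0 0 0.025 -0.5; 0 0 0 0 0 0.025 -0.5; 0 0 0 0 0 0.025 -0.5")

```text
time: 44.9
tool_pos: [0.6071, -0.2275, 0.0652]
tcp_rot: [3.141, 0.017, 0.0]
wrist_force: [-4.2, 1.7, 9.3]
width: 0.456
```

move_arm(series="0 0 0 0 0 -0.01 -0.3; 0 0 0 0 0 -0.01 -0.1; 0 0 0 0 0 -0.01 0.1; 0 0 0 0 0 -0.01 0.3; 0 0 0 0 0 -0.1 0.4; 0 0 0 0 0 -0.3 0.5; 0 0 0 0 0 -0.6 0.6; 0 0 0 0 0 -0.9 0.8")

```text
time: 45.7
tool_pos: [0.6065, -0.2271, 0.1539]
tcp_rot: [-3.141, -0.017, 0.002]
wrist_force: [-0.1, 0.3, -0.1]
width: 0.899
```

move_arm(series="0 0 0 -0.1 0 -0.15 1; 0 0 0 -0.25 -0.05 -0.2 1; 0 0 0 -0.4 -0.15 -0.2 1; 0 0 0 -0.55 -0.27 -0.2 1; 0 0 0 -0.7 -0.4 -0.2 1; 0 0 0 -0.8 -0.55 -0.2 1; 0 0 0 -0.9 -0.7 -0.2 1; 0 0 0 -1 -0.85 -0.2 1")

```text
time: 46.5
tool_pos: [0.5056, -0.1424, 0.1735]
tcp_rot: [3.141, 0.017, 0.001]
wrist_force: [-0.8, -0.4, 0.7]
width: 0.997
```

Run:
```python
from h import *
s=bot.read_state();print(s["time"],s["tool_pos"],R.from_rotvec(s["tcp_rot"]).as_matrix().round(3)[:2,0])
im,K,M=look("wrist","w19")
print(proj(np.array([.4428,-.1341,.094]),K,M))
```

```text
46.5 [ 0.5055793  -0.14236791  0.17350751] [1.    0.011]
[230.68212534 209.40987625]
```

View pics/w19.png

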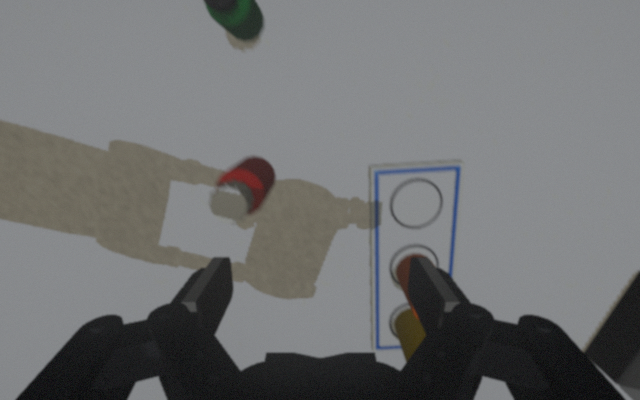

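move_arm(series="0 0 0 -0.1 -0.03 0 1; 0 0 0 -0.22 -0.06 0 1; 0 0 0 -0.34 -0.09 0 1; 0 0 0 -0.46 -0.11 0 1; 0 0 0 -0.57 -0.11 0 1; 0 0 0 -0.627 -0.11 0.05 1; 0 0 0 -0.627 -0.11 0.15 1; 0 0 0 -0.627 -0.11 0.25 1")

```text
time: 47.35
tool_pos: [0.4433, -0.1334, 0.1476]
tcp_rot: [3.141, 0.016, 0.001]
wrist_force: [0.2, 0.3, -1.0]
width: 1.0
```

Run:
```python
from h import *
s=bot.read_state();print(s["time"],s["tool_pos"],R.from_rotvec(s["tcp_rot"]).as_matrix().round(3)[:2,0])
im,K,M=look("wrist","w20")
print(proj(np.array([.4428,-.1341,.094]),K,M))
```

```text
47.35 [ 0.44326491 -0.13335586  0.14759906] [1.   0.01]
[319.90810258 237.36187795]
```

View pics/w20.png

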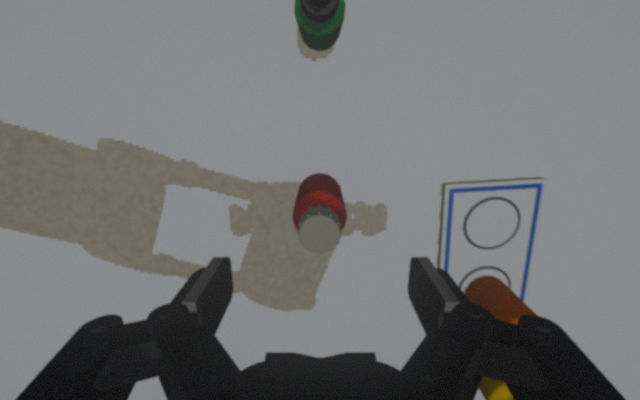

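move_arm(series="0 0 0 0 -0.02 0.12 1; 0 0 0 0 -0.02 0.25 1; 0 0 0 0 -0.02 0.37 1; 0 0 0 0 -0.02 0.5 1; 0 0 0 0 -0.02 0.62 1; 0 0 0 0 -0.02 0.75 1; 0 0 0 0 -0.02 0.87 1; 0 0 0 0 -0.02 0.92 1")

```text
time: 48.2
tool_pos: [0.4422, -0.1308, 0.0546]
tcp_rot: [-3.141, -0.017, 0.003]
wrist_force: [-0.7, 0.4, 0.8]
width: 0.997
```

move_arm(series="0 0 0 0 0 0 0.6; 0 0 0 0 0 0 0.4; 0 0 0 0 0 0 0.2; 0 0 0 0 0 0 0; 0 0 0 0 0 0 -0.2; 0 0 0 0 0 0 -0.4; 0 0 0 0 0 0 -0.5; 0 0 0 0 0 0 -0.5")

```text
time: 49.0
tool_pos: [0.4436, -0.1313, 0.0571]
tcp_rot: [3.141, 0.017, 0.001]
wrist_force: [-1.6, 0.5, 6.1]
width: 0.46
```

move_arm(series="0 0 0 0 0 -0.05 -0.5; 0 0 0 0 0 -0.15 -0.5; 0 0 0 0 0 -0.3 -0.5; 0 0 0 0 0 -0.45 -0.5; 0 0 0 0 0 -0.6 -0.5; 0 0 0 0 0 -0.75 -0.5; 0 0 0 0 0 -0.9 -0.5; 0 0 0 0 0 -1 -0.5")

```text
time: 49.8
tool_pos: [0.4437, -0.1312, 0.1579]
tcp_rot: [3.141, 0.017, 0.003]
wrist_force: [-0.1, 0.1, -0.4]
width: 0.453
```

move_arm(series="0 0 0 0.1 0.01 -0.05 -0.5; 0 0 0 0.22 0.03 -0.1 -0.5; 0 0 0 0.35 0.06 -0.15 -0.5; 0 0 0 0.48 0.1 -0.2 -0.5; 0 0 0 0.6 0.14 -0.2 -0.5; 0 0 0 0.73 0.19 -0.2 -0.5; 0 0 0 0.87 0.24 -0.2 -0.5; 0 0 0 1 0.28 -0.2 -0.5")

```text
time: 50.6
tool_pos: [0.5444, -0.1584, 0.1754]
tcp_rot: [-3.141, -0.017, 0.002]
wrist_force: [1.1, 0.6, -1.1]
width: 0.456
```

move_arm(series="0 0 0 0.12 0 0 -0.5; 0 0 0 0.25 0 0 -0.5; 0 0 0 0.37 0 0 -0.5; 0 0 0 0.48 0 0 -0.5; 0 0 0 0.57 0 0.1 -0.5; 0 0 0 0.585 0 0.2 -0.5; 0 0 0 0.585 0 0.3 -0.5; 0 0 0 0.585 0 0.4 -0.5")

```text
time: 51.4
tool_pos: [0.6009, -0.1571, 0.1345]
tcp_rot: [-3.141, -0.017, 0.003]
wrist_force: [-0.1, 0.5, -0.6]
width: 0.452
```

Run:
```python
from h import *
s=bot.read_state();print(s["time"],s["tool_pos"],R.from_rotvec(s["tcp_rot"]).as_matrix().round(3)[:2,0])
im,K,M=look("wrist","w21")
for p in ((.6017,-.1587),(.6065,-.2285),(.6121,-.2981)):print(proj(np.array([*p,.008]),K,M))
```

```text
51.4 [ 0.60087913 -0.15713862  0.13453358] [1.    0.011]
[321.85135585 203.25105659]
[326.18923251 275.28825836]
[330.73577258 337.18194854]
```

View pics/w21.png

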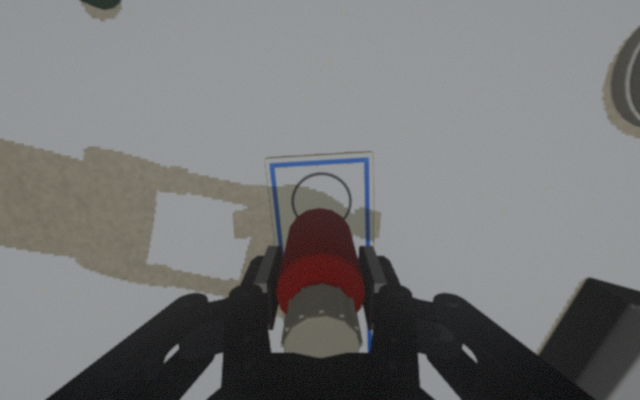

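The ring is centred at about (321.5,201), as expected. Now I lower the red bottle.

move_arm(series="0 0 0 0.005 0 0.1 -0.5; 0 0 0 0.005 0 0.2 -0.5; 0 0 0 0.005 0 0.3 -0.5; 0 0 0 0.005 0 0.4 -0.5; 0 0 0 0.005 0 0.5 -0.5; 0 0 0 0.005 0 0.58 -0.5; 0 0 0 0.005 0 0.63 -0.5; 0 0 0 0.005 0 0.65 -0.5")

```text
time: 52.25
tool_pos: [0.6021, -0.1573, 0.0704]
tcp_rot: [-3.141, -0.017, 0.002]
wrist_force: [-0.1, -0.9, -1.1]
width: 0.456
```

move_arm(series="0 0 0 0 0 0.01 -0.5; 0 0 0 0 0 0.02 -0.5; 0 0 0 0 0 0.03 -0.5; 0 0 0 0 0 0.04 -0.5; 0 0 0 0 0 0.05 -0.5; 0 0 0 0 0 0.055 -0.5; 0 0 0 0 0 0.06 -0.5; 0 0 0 0 0 0.06 -0.5")

```text
time: 53.05
tool_pos: [0.6025, -0.1574, 0.0653]
tcp_rot: [3.142, 0.017, 0.0]
wrist_force: [-0.4, -0.5, -1.3]
width: 0.458
```

move_arm(series="0 0 0 0 0 0.005 -0.5; 0 0 0 0 0 0.01 -0.5; 0 0 0 0 0 0.015 -0.5; 0 0 0 0 0 0.018 -0.5; 0 0 0 0 0 0.02 -0.5; 0 0 0 0 0 0.02 -0.5; 0 0 0 0 0 0.02 -0.5; 0 0 0 0 0 0.02 -0.5")

```text
time: 53.85
tool_pos: [0.6026, -0.1575, 0.0651]
tcp_rot: [3.141, 0.017, 0.0]
wrist_force: [-4.0, 0.4, 10.3]
width: 0.455
```

Contact again. I release, rise, and back off toward the robot to clear the cameras' view.

move_arm(series="0 0 0 0 0 -0.01 -0.3; 0 0 0 0 0 -0.01 -0.1; 0 0 0 0 0 -0.01 0.1; 0 0 0 0 0 -0.01 0.3; 0 0 0 0 0 -0.1 0.4; 0 0 0 0 0 -0.3 0.5; 0 0 0 0 0 -0.6 0.6; 0 0 0 0 0 -0.9 0.8")

```text
time: 54.65
tool_pos: [0.6021, -0.1572, 0.154]
tcp_rot: [-3.141, -0.017, 0.002]
wrist_force: [-0.1, -0.4, -0.2]
width: 0.896
```

move_arm(series="0 0 0 -0.1 0 -0.15 1; 0 0 0 -0.25 -0.05 -0.3 1; 0 0 0 -0.4 -0.15 -0.4 1; 0 0 0 -0.55 -0.27 -0.5 1; 0 0 0 -0.7 -0.4 -0.7 1; 0 0 0 -0.8 -0.55 -0.8 1; 0 0 0 -0.9 -0.7 -0.9 1; 0 0 0 -1 -0.85 -1 1")

```text
time: 55.45
tool_pos: [0.5011, -0.073, 0.2544]
tcp_rot: [3.141, 0.017, 0.002]
wrist_force: [1.2, 0.1, 0.4]
width: 0.998
```

move_arm(series="0 0 0 -0.05 -0.1 0 1; 0 0 0 -0.1 -0.2 0 1; 0 0 0 -0.15 -0.3 0 1; 0 0 0 -0.2 -0.4 0 1; 0 0 0 -0.25 -0.5 0 1; 0 0 0 -0.3 -0.5 0 1; 0 0 0 -0.3 -0.5 0 1; 0 0 0 -0.3 -0.5 0 1")

```text
time: 56.25
tool_pos: [0.471, -0.024, 0.2533]
tcp_rot: [3.141, 0.017, 0.001]
wrist_force: [-0.9, -1.0, 0.1]
width: 1.002
```

Run:
```python
from h import *
s=bot.read_state();print(s["time"],s["tool_pos"])
im,K,M=look("wrist","w22")
im,K,M=look("top","t22")
cv2.imwrite("pics/t22b.png",cv2.resize(im[150:270,320:460,::-1],None,fx=5,fy=5,interpolation=cv2.INTER_CUBIC))
cv2.imwrite("pics/t22a.png",cv2.resize(im[140:240,150:270,::-1],None,fx=5,fy=5,interpolation=cv2.INTER_CUBIC))
im,K,M=look("scene","s22")
cv2.imwrite("pics/s22z.png",cv2.resize(im[110:310,250:470,::-1],None,fx=3,fy=3,interpolation=cv2.INTER_CUBIC))
```

```text
56.25 [ 0.47103793 -0.02401928  0.25331088]
```

View pics/t22b.png

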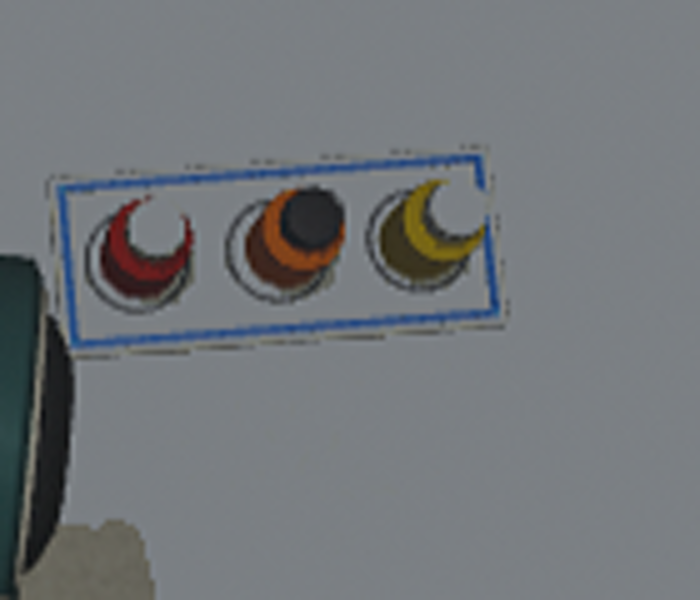

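View pics/t22a.png

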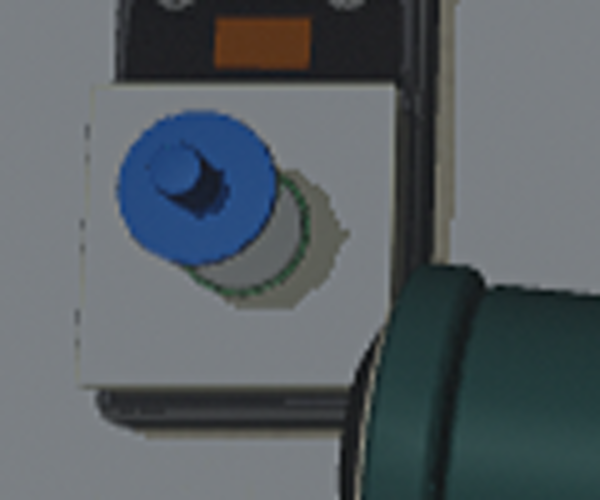

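View pics/s22z.png

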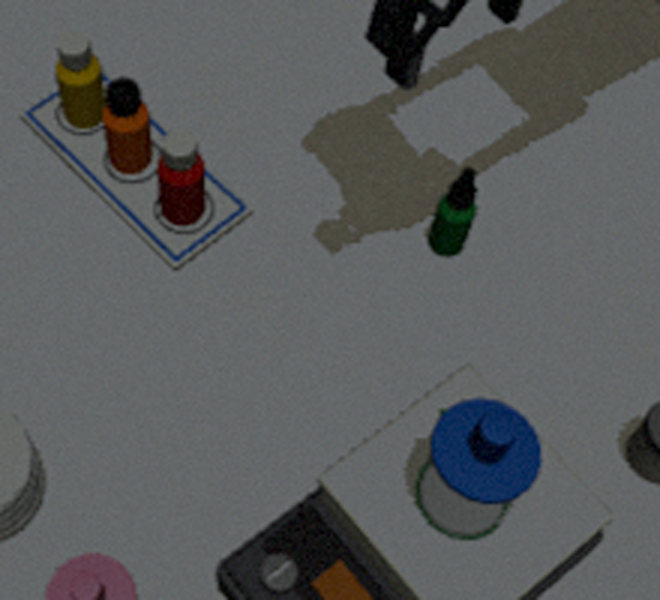

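View pics/w22.png

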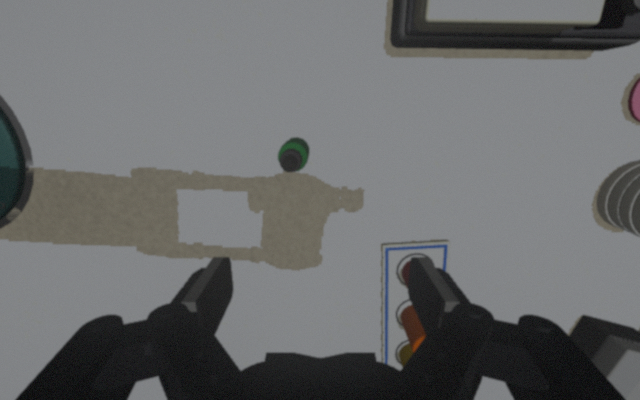

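Run:
```python
from h import *
im,K,M=look("top")
ring=np.array([[.6017,-.1587],[.6065,-.2285],[.6121,-.2981]])
u=ring[0]-ring[2];u/=np.linalg.norm(u);v=np.array([u[1],-u[0]])
for n,(a,b),r in(("red",(159,226),0),("or",(312,218),1),("ye",(457,207),2)):
    p=onz((320+a/5-.4,150+b/5-.4),K,M,.102);d=p[:2]-ring[r];print(n,p.round(4),"along",(d@u).round(4),"across",(d@v).round(4))
for (a,b),z in(((197.5,188.5),.184),((180,167),.22)): print("cover",onz((150+a/5-.4,140+b/5-.4),K,M,z))
hc=np.array([.6235,.1867]);
for h,r in((.1,.03),):
  for a in range(0,360,90):
    q=proj(np.array([hc[0]+r*np.cos(np.radians(a)),hc[1]+r*np.sin(np.radians(a)),h]),K,M);print(a,((q-[150,140]+.4)*5).round(0))
```

```text
red [ 0.6027 -0.1608  0.102 ] along -0.0022 across 0.0008
or [ 0.6062 -0.2304  0.102 ] along -0.0018 across -0.0004
ye [ 0.6111 -0.2966  0.102 ] along 0.0016 across -0.0009
cover [0.62571984 0.18472948 0.184     ]
cover [0.62668395 0.18277321 0.22      ]
0 [242. 168.]
90 [173. 233.]
180 [237. 298.]
270 [306. 233.]
```

Run:
```python
from workcell import bot
s=bot.read_state();print(s["time"],s["wrist_force"],abs(s["joint_vel"]).max())
print(bot.finish_job())
```

```text
56.45 [ 0.06141942  0.84737131 -0.91822213] 0.002544051017246949
the job is handed in; nothing more can be done
None
```

The browning test is set up and handed in at 56 s, with no verdict returned. The beaker is on the hotplate under the blue cover. On the tile, red stands on the ring nearest the hotplate, orange on the middle ring and yellow on the far one.

**Bottles:** the last top view puts all three about 2 mm or less from their ring centres, and the scene view shows them upright.

**Beaker:** its base matches a position 1–2 mm from the middle of the white top.

**Cover:** it went down until it met resistance, at a tool height of 221.6 mm against 221.8 mm expected for seated, and it looks level.

**Bystanders:** the moves were planned clear of the dropper bottle, jar and cup, but I did not measure their final positions. The jar and cup were not in the last close-up views.

**One disagreement:** the top camera puts the cover about 3–4 mm sideways of the beaker's axis, while the wrist camera before placing had them aligned to about 1 mm. That is within the camera calibration error plus the 4 mm play and under the 6 mm limit. The wrist camera also read objects 2–3 mm further toward +y than the top camera, so I split the difference.

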